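# Cap check and loading of a sample changer

## Task

One of the two square bottles in the rack has a loose cap: find out which by trying the caps with a twist, turn the loose cap on by a good 30 degrees to be sure, and stand that bottle upright in the steel rework tray. Put the bottle with the tight cap fully down into the empty pocket at the changer's loading station (the one at the small black block), then turn the wheel one click anticlockwise, seen from above, so that it comes to rest beside the detector block. Leave everything else on the bench where it is.

Things in the scene. Friction and masses are not known exactly. Their poses are not given: they have to be found in the camera images.
- bottle_a_mid (a point): Centre, 52 mm above the underside, of one of two like-looking square white bottles that start in the rack; either may be the loose one. Height 104 mm: body 44 x 44 mm up to 70 mm, 31 mm neck, ribbed blue round cap 40 mm across from 80 to 104 mm (its middle 40 mm above this point). z up through the cap; x, y square to the body's flats (it fits any of four ways round). 0.2 to 0.35 kg; needs a firm grip
- cap_a (a joint): Turn of bottle a's cap on its body, rad, anticlockwise from above positive; 0 at the start, tight or loose. A tight cap gives under 0.1 rad either way: while the rack holds the bottle, the moment on the gripper climbs past 0.15 N m within 0.2 rad, until the fingers slip. A loose cap turns up to 1.2 rad either way, drag 0.02 N m, and stays where left; caps never come off: bottles may be lifted by them.
- bottle_b_mid (a point): Centre, 52 mm above the underside, of one of two like-looking square white bottles that start in the rack; either may be the loose one. Height 104 mm: body 44 x 44 mm up to 70 mm, 31 mm neck, ribbed blue round cap 40 mm across from 80 to 104 mm (its middle 40 mm above this point). z up through the cap; x, y square to the body's flats (it fits any of four ways round). 0.2 to 0.35 kg; needs a firm grip
- cap_b (a joint): Turn of bottle b's cap on its body, rad, anticlockwise from above positive; 0 at the start, tight or loose. A tight cap gives under 0.1 rad either way: while the rack holds the bottle, the moment on the gripper climbs past 0.15 N m within 0.2 rad, until the fingers slip. A loose cap turns up to 1.2 rad either way, drag 0.02 N m, and stays where left; caps never come off: bottles may be lifted by them.
- rack: Fixed grey rack, 200 x 75 x 36 mm, with two square wells 48 mm wide and 30 mm deep, 50 mm either side of its centre along its x, sides along its x and y. Origin at the centre of its underside. The bottles start in the wells, undersides 6 mm above the bench.
- tray: The rework tray: fixed shallow steel tray, 150 (x) x 130 (y) x 25 mm high, walls and floor 3 mm thick, open on top, empty. Origin at the centre of its underside.
- changer: The sample changer: fixed grey round base 236 mm across, 30 mm high, and a grey detector block 150 mm tall outside the next station (near face 147 mm from the wheel's axis, 50 mm deep, 100 mm wide). Origin on the wheel's axis at the bench; a small black block on its -x side marks the loading station.
- load_station (a point): Loading station, fixed: floor centre (36 mm above the bench) of the pocket standing there, 95 mm from the wheel's axis on the changer's -x side; axes as the changer's. That pocket is always empty at the start: square, 48 mm wide inside, 34 mm deep, with a flared lip 7 mm high above it; its sides lie along the changer's x and y when the wheel rests in a click.
- next_station (a point): Next station, fixed, beside the detector block: where that pocket's floor centre comes to stand after one click (60 degrees) anticlockwise from the loading station; axes as the changer's.
- wheel (a joint): Turn of the wheel, rad, anticlockwise from above positive: a 260 mm disc with six pockets 60 degrees apart at 95 mm radius, three in a row empty, three holding fixed bottles. It rests at clicks, multiples of 1.047 rad (it starts at 0). A spring roller resists leaving a click with about 0.35 N m and, past half-way, pulls the wheel on to the next.
- handle (a point): Centre of the black bar handle on the wheel's hub, on the wheel's axis, 163 mm above the bench: 64 mm long (x), 16 mm thick (y), 30 mm high (z), on a 20 mm post; it turns with the wheel, axes as the wheel's. Bottles in the wheel reach to 140 mm above the bench.
- wash_bottle: Bystander, loose on the bench, not to be disturbed: white wash bottle with a bent spout, 64 mm across, 200 mm tall. Origin at the centre of its underside.
- beaker: Bystander, loose on the bench, not to be disturbed: open glass beaker, 76 mm across, 95 mm tall. Origin at the centre of its underside.
- amber_jar: Bystander, loose on the bench, not to be disturbed: amber glass jar, 68 mm across, 90 mm tall. Origin at the centre of its underside.
- petri: Bystander, loose on the bench, not to be disturbed: flat glass dish, 92 mm across, 16 mm high. Origin at the centre of its underside.
- slide_box: Bystander, loose on the bench, not to be disturbed: flat black box, 75 x 100 x 34 mm. Origin at the centre of its underside.
- tall_bottle: Bystander, loose on the bench, not to be disturbed: round white bottle, 60 mm across, 150 mm tall. Origin at the centre of its underside.
- pen_cup: Bystander, loose on the bench, not to be disturbed: blue plastic cup, 72 mm across at the rim, 100 mm tall. Origin at the centre of its underside.

How it is judged (in metres and radians):
On the way, in this order (a step that is already met when the one before it is completed fails the run):
1. the bottle to be measured stands fully down in the pocket at the loading station (((horizontal distance between bottle_a_mid and load_station below 0.007 m and z of bottle_a_mid in the frame of load_station between 0.045 and 0.057 m and angle between bottle_a_mid's own z axis and vertical below 0.08 rad and value of joint cap_a between -0.15 and 0.15 rad) or (horizontal distance between bottle_b_mid and load_station below 0.007 m and z of bottle_b_mid in the frame of load_station between 0.045 and 0.057 m and angle between bottle_b_mid's own z axis and vertical below 0.08 rad and value of joint cap_b between -0.15 and 0.15 rad))), for 0.2 s.
2. the wheel carries it anticlockwise out of the loading station towards the next (((y of bottle_a_mid in the frame of changer between -0.09 and -0.02 m and x of bottle_a_mid in the frame of changer between -0.11 and -0.06 m and z of bottle_a_mid in the frame of load_station below 0.06 m) or (y of bottle_b_mid in the frame of changer between -0.09 and -0.02 m and x of bottle_b_mid in the frame of changer between -0.11 and -0.06 m and z of bottle_b_mid in the frame of load_station below 0.06 m))), for 0.02 s.
At the end, for the whole second after the job is handed in: Tight bottle (cap turned <0.15 rad) fully down (7 mm across, 6 mm height), upright at the next station, wheel at rest; loose bottle (cap turned >0.35 rad either way) upright on the rework tray floor; both at rest, upright within 0.08 rad (((horizontal distance between bottle_a_mid and next_station below 0.007 m and z of bottle_a_mid in the frame of next_station between 0.045 and 0.057 m and angle between each of bottle_a_mid, bottle_b_mid's own z axis and vertical below 0.08 rad and linear speed of each of bottle_a, bottle_b below 0.02 m/s and value of joint cap_a between -0.15 and 0.15 rad and (value of joint cap_b above 0.35 rad or value of joint cap_b below -0.35 rad) and x of bottle_b_mid in the frame of tray between -0.072 and 0.072 m and y of bottle_b_mid in the frame of tray between -0.062 and 0.062 m and z of bottle_b_mid in the frame of tray between 0.045 and 0.065 m and velocity of joint wheel between -0.05 and 0.05 rad/s) or (horizontal distance between bottle_b_mid and next_station below 0.007 m and z of bottle_b_mid in the frame of next_station between 0.045 and 0.057 m and angle between each of bottle_b_mid, bottle_a_mid's own z axis and vertical below 0.08 rad and linear speed of each of bottle_b, bottle_a below 0.02 m/s and value of joint cap_b between -0.15 and 0.15 rad and (value of joint cap_a above 0.35 rad or value of joint cap_a below -0.35 rad) and x of bottle_a_mid in the frame of tray between -0.072 and 0.072 m and y of bottle_a_mid in the frame of tray between -0.062 and 0.062 m and z of bottle_a_mid in the frame of tray between 0.045 and 0.065 m and velocity of joint wheel between -0.05 and 0.05 rad/s))); the robot touches nothing.
It fails at once if a bystander is pushed more than 30 mm or tipped (distance of any of wash_bottle, beaker, amber_jar, petri, slide_box, tall_bottle, pen_cup from where it was at the start of the episode above 0.03 m or angle between any of wash_bottle, beaker, amber_jar, petri, slide_box, tall_bottle, pen_cup's own z axis and vertical above 0.4 rad).
It also fails if it takes over 72 s, if anything falls off the work surface, if the arm or the gripper's body presses on something with over 40 N, if the wrist force passes 120 N, or if a joint passes its speed limit or range.

## Robot

A 6-joint arm with a two-finger parallel gripper is mounted at the origin on the work surface. World frame = base frame: x ahead of the robot, y to its left, z up, the work surface at z = 0. Lengths are in mm, angles in rad, forces in N, time in s.
With the tool pointing down it reaches from about 400 to 925 mm from the base axis. Payload 12.5 kg.
Tool frame: the origin (TCP) lies at the very end of the fingers, on their centre line; the grasp point (between the pads) lies 19 mm behind it; z points along the fingers, y is the direction in which the jaws open and shut (so a half turn about z gives the same grasp; the last joint's range is limited). The gripper opens to 95 mm and grips with 3 to 60 N. Pads are 20 mm wide; open, the fingers measure 119 mm over their backs; the gripper's body (75 mm by 180 mm) begins 59 mm behind the grasp point.
Start: joints at [1.068, 0.491, 1.559, -0, 1.092, -0.106], TCP at [241.53, 576.466, 185.061] pointing down, gripper open.
Joint ranges: [-3.1, 3.1], [-0.84, 2.19], [0.05, 2.79], [-1.13, 4.28], [0.06, 2.93], [-2.69, 2.69]. Speed limits (rad/s): [2.22, 2.22, 2.79, 3.14, 3.14, 3.14].

## Interface

Orientations are given as [roll, pitch, yaw] about the fixed x, y, z axes, in that order (R = Rz(yaw) Ry(pitch) Rx(roll)).
In Python, from cell import env gives the robot as it stands.
- The arm moves only by the shell command python3 -m pendant 'ROWS'. ROWS is JSON, a list that holds one entry, the list of rows, each a list of 5 numbers: the opening, from 0 (shut) to 1 (fully open), then the shift along the tool's x, y, z in m, then the turn about the tool's z in rad. A call has exactly 8 rows; each row is the pose to reach, as a shift and turn from the pose commanded when the call began, along the tool's axes at that moment; what a row does not reach only later rows make up. A row lasts 1/10 s, in which the tool goes at most 50 mm and 8.59 degrees, less where a joint would pass 70% of its speed; a pose out of reach is approached as far as the arm can. A call with a gripper value outside its range is refused whole. The fingers move at their own pace and stop on an object; the grip force is fixed at half the most. Time passes only in rows, so rows that repeat a pose let the fingers close, or fill a call up. It gives the time, the measured TCP pose, the force and the opening at its end, in the units of the state.
- env.state(): the state, without advancing time (a new reading comes with each control period).
- env.read_camera(name): name is "side" or "top" or "wrist"; returns a dict with "image" (384x512x3 uint8, blue, green, red), "range_z" (384x512 float32, mm along the optical axis (not along the pixel's ray), 0 where there is no reading), "fx", "fy", "cx", "cy" (pixels), "dist" ([k1, k2, p1, p2, k3] as OpenCV has them; the pictures are not rectified), "rvec" (rotation vector, rad) and "tvec" (3), from world to camera coordinates, as OpenCV has them; the wrist camera has in their place "tool_from_camera" (4x4, takes a point from camera to tool coordinates, whose origin is the TCP and whose axes are the flange's). Camera axes: x right, y down, z forward; pixel columns grow to the right and rows downward; lengths in mm; the calibration is good to about 2 mm. A picture is of the moment at which its call begins: read the wrist's pose just before it.
- env.job_done(): hands the job in, once; it reports no verdict.
The state is a dict: "t": time; "joints": joint angles; "qvel": joint speeds; "tau": joint torques, N m; "eef_pos": TCP position; "tcp_rot": TCP orientation; "ft_force": force on the tool from outside, world axes, zero at the start; "moment": the same for the moment, N m; "opening": opening from 0.0 (shut) to 1.0 (fully open).
Only numpy, scipy, OpenCV 4.12 (cv2) and the standard library are available. Lean on these libraries where they do the work, as an engineer would, in place of code of your own. Each camera call takes 0.05 s, during which the arm holds its last target. There are 200 camera calls.

## Working session

There is one attempt and no reset: what is moved stays moved. The work goes in short steps, Python scripts to look and compute and a shell command to move; the robot and the scene stay as the last step left them, time stands still between calls to the robot, and variables do not carry over. Pictures are saved under pics/ and viewed, about 8 in all and at most 12, crops included, and the job is handed in when it is done.

```bash
ls; mkdir -p pics; python3 - <<'E'
from cell import env
import cv2, numpy as np
s=env.state(); print(s)
for n in ("top","side"):
    c=env.read_camera(n); np.savez(f"{n}.npz",**c); cv2.imwrite(f"pics/{n}1.png",c["image"])
    print(n,c["fx"],c["cx"],c["dist"],c["rvec"],c["tvec"],(c["range_z"]>0).mean())
a=cv2.imread("pics/top1.png");
cv2.imwrite("pics/top1b.png",cv2.resize(a,(800,600)))
cv2.imwrite("pics/side1b.png",cv2.resize(cv2.imread("pics/side1.png"),(800,600)))
E
```

```text
pics
{'t': 0.0, 'joints': array([ 1.06837668e+00,  4.91542320e-01,  1.55942577e+00,  9.38928686e-06,
        1.09172800e+00, -1.05547012e-01]), 'qvel': array([ 0.00018867,  0.00051476, -0.00245548,  0.00085399,  0.00072835,
       -0.00141855]), 'tau': array([-1.84202079e-03, -6.12638640e+01, -2.58174402e+01,  6.91131852e-02,
        4.82788263e-02, -1.16232823e-04]), 'eef_pos': array([241.39924773, 576.20398816, 184.48064024]), 'tcp_rot': array([-3.14049623e+00, -1.24529665e-04,  2.74471562e+00]), 'ft_force': array([-0.6786511 ,  0.04043262, -0.08877646]), 'moment': array([-0.03014619, -0.03151149,  0.02136321]), 'opening': 0.9978100473715257}
top 481.16297263544374 256.10953615389747 [-0.00762414  0.          0.          0.          0.        ] [ 2.17840662 -2.04176106  0.21858881] [  22.00508779  565.23279473 1252.59593919] 0.9959869384765625
side 458.456871349584 248.60879803615566 [-0.0996073  0.         0.         0.         0.       ] [ 2.21082004 -0.22486551  0.13446256] [-535.89627404  181.95127361 1303.06294867] 0.9957682291666666
```

View pics/top1b.png

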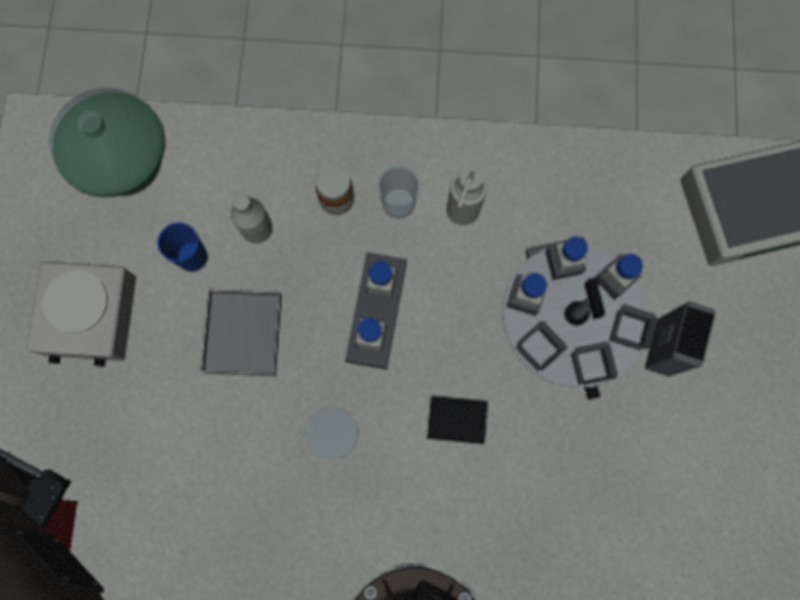

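View pics/side1b.png

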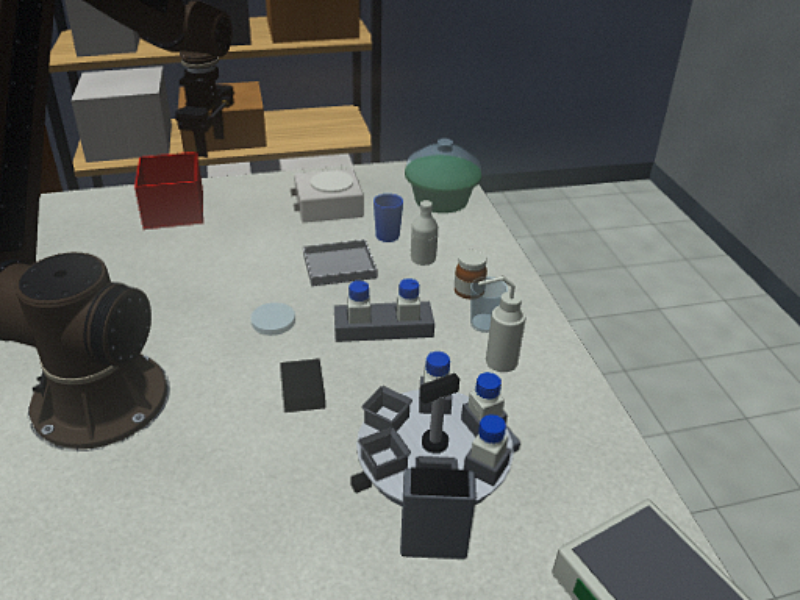

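The top view shows the rack's caps at (380,272) and (370,330). The tray is at (243,333), the changer hub near (578,313), the loading station at (593,365) by the black block, and the detector at (682,340). The side view agrees. Next I'll measure these.

```bash
cat > h.py <<'E'
import numpy as np, cv2
from scipy.spatial.transform import Rotation as Ro
def K(c): return np.array([[c["fx"],0,c["cx"]],[0,c["fy"],c["cy"]],[0,0,1.]])
def plane(c,px,z,R=None,t=None):
    """pixels -> world points on the plane at height z (R,t world->camera)"""
    if R is None: R=cv2.Rodrigues(np.asarray(c["rvec"],float))[0]; t=np.asarray(c["tvec"],float).ravel()
    u=cv2.undistortPoints(np.asarray(px,float).reshape(-1,1,2),K(c),np.asarray(c["dist"],float)).reshape(-1,2)
    d=np.c_[u,np.ones(len(u))]@R; o=-R.T@t
    return o+d*((z-o[2])/d[:,2])[:,None]
def wristRt(c,s):
    T=np.eye(4); T[:3,:3]=Ro.from_euler("xyz",s["tcp_rot"]).as_matrix(); T[:3,3]=s["eef_pos"]
    W=np.linalg.inv(T@np.asarray(c["tool_from_camera"])); return W[:3,:3],W[:3,3]
def blobs(mask,amin):
    cs,_=cv2.findContours(mask.astype(np.uint8),cv2.RETR_EXTERNAL,cv2.CHAIN_APPROX_NONE)
    return [k for k in cs if cv2.contourArea(k)>amin]
def blue(img):
    h=cv2.cvtColor(img,cv2.COLOR_BGR2HSV); return cv2.inRange(h,(105,150,50),(130,255,255))>0
def rng_points(c):
    """world point of every pixel from the range image"""
    R=cv2.Rodrigues(np.asarray(c["rvec"],float))[0]; t=np.asarray(c["tvec"],float).ravel()
    h,w=c["range_z"].shape; v,u=np.mgrid[:h,:w]
    n=cv2.undistortPoints(np.c_[u.ravel(),v.ravel()].astype(float).reshape(-1,1,2),K(c),np.asarray(c["dist"],float)).reshape(-1,2)
    p=np.c_[n,np.ones(len(n))]*c["range_z"].reshape(-1,1)
    return ((p-t)@R).reshape(h,w,3)
E
python3 - <<'E'
from h import *
c=dict(np.load("top.npz")); P=rng_points(c); b=blue(c["image"])
for k in blobs(b,40):
    m=np.zeros(b.shape,np.uint8); cv2.drawContours(m,[k],-1,1,-1)
    Q=P[m>0]; zt=np.percentile(Q[:,2],90); T=Q[Q[:,2]>zt-6]
    print("blue",(np.mean(k.reshape(-1,2),0)*1.5625).round(),"ztop",zt.round(1),"top mean",T.mean(0).round(1),len(T),"ext",np.ptp(T[:,:2],0).round())
Z=P[...,2]
print("bench z",np.median(Z[300:340,150:200]))
def rect(name,roi,lo,hi):
    x0,y0,x1,y1=[int(v/1.5625) for v in roi]
    m=np.zeros(Z.shape,bool); m[y0:y1,x0:x1]=True; m&=(Z>lo)&(Z<hi)
    q=P[m][:,:2].astype(np.float32); print(name,len(q),cv2.minAreaRect(q),"zmed",np.median(P[m][:,2]))
rect("rack",(335,240,415,380),28,42)
rect("tray",(190,280,295,385),14,30)
rect("det",(630,290,730,390),140,160)
rect("slidebox",(415,385,500,455),25,45)
rect("handle",(560,270,620,335),168,190)
rect("blk",(575,380,612,405),8,60)
for n,roi in dict(lip1=(510,315,572,375),load=(566,335,622,388),nxt=(606,300,652,352)).items(): rect(n,roi,72,86)
E
```

```text
blue [369. 328.] ztop 113.7 top mean [508.7 106.7 120.5] 133 ext [235.  76.]
blue [534. 285.] ztop 143.5 top mean [ 596.  -159.5  141. ] 138 ext [35. 34.]
blue [380. 272.] ztop 113.8 top mean [609.9  96.  111.2] 127 ext [35. 35.]
blue [629. 266.] ztop 143.8 top mean [ 637.4 -315.2  150.5] 134 ext [366. 383.]
blue [574. 248.] ztop 143.8 top mean [ 664.2 -226.   141.1] 127 ext [36. 34.]
blue [181. 246.] ztop 97.7 top mean [626.7 434.  134. ] 104 ext [384. 432.]
bench z 0.17976973651486672
rack 1228 ((561.9029541015625, 100.61616516113281), (75.43939971923828, 201.50967407226562), 83.59071350097656) zmed 36.52270840366634
tray 352 ((506.86370849609375, 339.08819580078125), (150.87669372558594, 131.91990661621094), 1.4767887592315674) zmed 23.42484481588299
det 805 ((530.4729614257812, -416.08624267578125), (51.984310150146484, 100.86784362792969), 73.50838470458984) zmed 152.1942833384349
slidebox 1042 ((376.96514892578125, -53.28364181518555), (100.3976821899414, 75.25941467285156), 88.15413665771484) zmed 34.47447896511085
handle 187 ((574.8665771484375, -253.101318359375), (63.60973358154297, 17.720382690429688), 15.383186340332031) zmed 178.25112674100194
blk 117 ((442.8079833984375, -283.89056396484375), (30.993749618530273, 60.71063995361328), 4.067776203155518) zmed 26.78187176714868
lip1 221 ((507.8443908691406, -186.72079467773438), (65.5205307006836, 66.11297607421875), 44.88603210449219) zmed 76.15388154395806
load 249 ((488.170654296875, -281.6129150390625), (73.0576400756836, 97.83799743652344), 14.795960426330566) zmed 76.54549039976034
nxt 228 ((540.5794067382812, -337.02203369140625), (71.33307647705078, 88.21200561523438), 73.32353210449219) zmed 76.03543157442053
```

```bash
python3 - <<'E'
from h import *
from scipy.optimize import least_squares
c=dict(np.load("top.npz")); P=rng_points(c); b=blue(c["image"]); Z=P[...,2]
caps=[]
for k in blobs(b,40):
    m=np.zeros(b.shape,np.uint8); cv2.drawContours(m,[k],-1,1,-1); Q=P[m>0]
    for z in (110,140):
        T=Q[abs(Q[:,2]-z)<5]
        if len(T)>60:
            e=cv2.minEnclosingCircle(T[:,:2].astype(np.float32)); caps.append((z,T[:,:2].mean(0)))
            print(z,np.median(T,0).round(1),T.mean(0).round(1),"circ",np.round(e[0],1),round(e[1],1))
w=[p for z,p in caps if z==140]
w=sorted(w,key=lambda p:p[1])  # -60,0,60 by y
def f(v): return np.r_[[np.array(v[:2])+95*np.array([np.cos(v[2]+a),np.sin(v[2]+a)])-p for a,p in zip(np.radians([-60,0,60]),w)]].ravel()
r=least_squares(f,[575,-253,.27]); x,y,a=r.x; print("changer",r.x.round(3),np.degrees(a),"res",r.fun.round(1))
for n,t in (("load",np.pi),("next",np.pi+np.pi/3)): print(n,(x+95*np.cos(a+t)).round(1),(y+95*np.sin(a+t)).round(1))
d=[p for z,p in caps if z==110]; v=d[1]-d[0]; print("rack axis from caps",np.degrees(np.arctan2(v[1],v[0])),np.linalg.norm(v),sum(d)/2)
print([ (n,c) for n,c in ()])
E
```

```text
110 [510.1 106.9 110.7] [510.  107.3 110.6] circ [510.3 107.5] 18.6
140 [ 596.3 -159.5  140.3] [ 596.4 -158.9  140.3] circ [ 596.8 -159.3] 18.1
110 [608.8  95.7 110.4] [608.9  95.9 110.3] circ [609.4  95.3] 19.2
140 [ 639.4 -317.5  140.9] [ 639.8 -317.4  140.8] circ [ 640.1 -317.5] 18.2
140 [ 664.2 -226.1  140.3] [ 664.  -226.   140.4] circ [ 664.2 -226.3] 18.3
changer [ 5.72340e+02 -2.50793e+02  2.66000e-01] 15.26750992886323 res [-0.  -0.2 -0.1  0.2  0.1  0. ]
load 480.7 -275.8
next 548.2 -342.7
rack axis from caps -6.563057260450617 99.57677397565621 [559.48042967 101.57557175]
[]
```

```bash
cat >> h.py <<'E'
def go(s,x,y,z,yaw):
    """print the shift (m, tool axes) and turn (rad about tool z) from state s to the wanted tool-down pose"""
    R=Ro.from_euler("xyz",s["tcp_rot"]).as_matrix()
    d=R.T@(np.array([x,y,z])-s["eef_pos"])/1000; w=s["tcp_rot"][2]
    t=(w-yaw+np.pi)%(2*np.pi)-np.pi
    print("go",(x,y,z,yaw),"->",d.round(4),"turn",round(t,3),"q6 now",s["joints"][5].round(2))
E
python3 -m pendant '[[[1,-0.045,-0.034,0,0.15],[1,-0.09,-0.068,0,0.3],[1,-0.135,-0.102,0,0.45],[1,-0.18,-0.136,0,0.6],[1,-0.22,-0.17,0,0.75],[1,-0.255,-0.195,0,0.9],[1,-0.275,-0.211,0,1.05],[1,-0.28,-0.215,0,1.2]]]'
python3 - <<'E'
from h import *; from cell import env
s=env.state(); print(s["eef_pos"],s["tcp_rot"],s["joints"].round(2)); go(s,510,107,185,0.35); go(s,530,105,230,0.35)
E
```

```text
t: 0.9
eef_pos: [418.4, 266.5, 184.9]
tcp_rot: [3.142, 0.001, 1.535]
ft_force: [-0.4, 0.2, -0.4]
opening: 1.003
[418.41538593 266.45546556 184.94331038] [3.14154740e+00 5.33767342e-04 1.53470240e+00] [ 0.43  0.31  1.87 -0.    0.97  0.47]
go (510, 107, 185, 0.35) -> [-0.156   0.0973  0.    ] turn 1.185 q6 now 0.47
go (530, 105, 230, 0.35) -> [-0.1573  0.1173 -0.045 ] turn 1.185 q6 now 0.47
```

```bash

python3 -m pendant '[[[1,-0.03,0.02,-0.005,0.15],[1,-0.06,0.04,-0.01,0.3],[1,-0.09,0.06,-0.015,0.45],[1,-0.12,0.075,-0.02,0.6],[1,-0.14,0.088,-0.02,0.75],[1,-0.15,0.094,-0.02,0.9],[1,-0.156,0.0973,-0.02,1.05],[1,-0.156,0.0973,-0.02,1.185]]]'
python3 - <<'E'
from h import *; from cell import env
s=env.state(); c=env.read_camera("wrist"); cv2.imwrite("pics/w1.png",c["image"]); np.savez("w1.npz",pos=s["eef_pos"],rot=s["tcp_rot"],**c)
print(s["eef_pos"],s["tcp_rot"],np.round(c["tool_from_camera"],2))
R,t=wristRt(c,s)
for k in blobs(blue(c["image"]),300):
    (u,v),r=cv2.minEnclosingCircle(k); p=plane(c,[[u,v]],110,R,t)[0]; print((round(u),round(v)),r,p.round(1),"diam",2*r*(R@p+t)[2]/c["fx"], cv2.boundingRect(k))
go(s,510,107,79,0.35)
E
```

```text
t: 1.7
eef_pos: [510.1, 110.6, 204.7]
tcp_rot: [-3.141, 0.001, 0.352]
ft_force: [0.2, 0.6, -0.2]
opening: 1.0
[510.12590702 110.5728697  204.71354965] [-3.14146420e+00  5.39986871e-04  3.52462885e-01] [[ 0.0000e+00 -9.6000e-01 -2.8000e-01  8.1390e+01]
 [ 1.0000e+00  0.0000e+00  0.0000e+00  1.0000e-02]
 [-0.0000e+00 -2.8000e-01  9.6000e-01 -1.9973e+02]
 [ 0.0000e+00  0.0000e+00  0.0000e+00  1.0000e+00]]
(254, 183) 19.43160629272461 [511.8 109.1 110. ] diam 39.40488971534278 (236, 164, 38, 39)
(302, 94) 21.61901092529297 [608.7  96.8 110. ] diam 40.29904551614353 (282, 74, 41, 41)
go (510, 107, 79, 0.35) -> [-0.0013  0.0033  0.1257] turn 0.002 q6 now 1.31
```

View pics/w1.png

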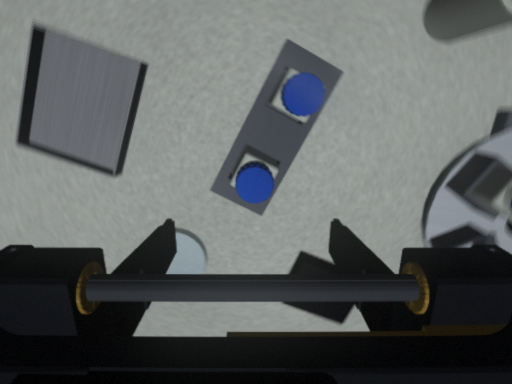

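```bash

python3 -m pendant '[[[1,0.001,0,0.03,0],[1,0.001,0,0.07,0],[1,0.001,0,0.105,0],[1,0.001,0,0.126,0],[0,0.001,0,0.126,0],[0,0.001,0,0.126,0],[0,0.001,0,0.126,0],[0,0.001,0,0.126,0]]]'
python3 -m pendant '[[[0,0,0,0,0.0],[0,0,0,0,0.0],[0,0,0,0,0],[0,0,0,0,0.03],[0,0,0,0,0.07],[0,0,0,0,0.11],[0,0,0,0,0.15],[0,0,0,0,0.15]]]'
python3 - <<'E'
from cell import env
s=env.state(); print(s["eef_pos"],s["tcp_rot"],s["moment"],s["ft_force"],s["joints"][5])
E
```

```text
t: 2.55
eef_pos: [511.4, 111.9, 80.3]
tcp_rot: [3.141, -0.002, 0.36]
ft_force: [-0.4, -0.2, 0.2]
opening: 0.719
t: 3.35
eef_pos: [511.3, 111.6, 79.3]
tcp_rot: [3.141, -0.001, 0.21]
ft_force: [1.2, -2.0, 1.1]
opening: 0.396
[511.30916067 111.55149357  79.30608442] [ 3.14097836e+00 -1.00414943e-03  2.09889139e-01] [-0.71609227 -0.12274275  0.27716333] [ 1.22103477 -2.01340719  1.11398024] 1.450278012500978
```

```bash

python3 -m pendant '[[[0,0,0,0,-0.05],[0,0,0,0,-0.1],[0,0,0,0,-0.15],[0,0,0,0,-0.2],[0,0,0,0,-0.25],[0,0,0,0,-0.3],[0,0,0,0,-0.3],[0,0,0,0,-0.3]]]'
python3 - <<'E'
from cell import env
s=env.state(); print(s["eef_pos"],s["tcp_rot"],s["moment"],s["ft_force"],s["joints"][5])
E
python3 -m pendant '[[[0,0,0,0,0.05],[0,0,0,0,0.1],[0,0,0,0,0.15],[0,0,0,0,0.15],[0.2,0,0,0,0.15],[0.6,0,0,0,0.15],[1,0,0,0,0.15],[1,0,0,0,0.15]]]'
python3 - <<'E'
from h import *; from cell import env
s=env.state(); print(s["eef_pos"],s["tcp_rot"],s["moment"],s["ft_force"],s["opening"])
go(s,s["eef_pos"][0],s["eef_pos"][1],150,s["tcp_rot"][2]); go(s,609,96.5,150,0.35); go(s,609,96.5,79,0.35)
E
```

```text
t: 4.15
eef_pos: [510.9, 111.8, 79.1]
tcp_rot: [-3.142, -0.0, 0.508]
ft_force: [0.2, -1.5, 2.8]
opening: 0.393
[510.90985457 111.81045086  79.14910885] [-3.14151278e+00 -3.30569112e-04  5.08450527e-01] [-0.34228927  0.17571152 -0.36453414] [ 0.18939381 -1.54489821  2.82203927] 1.1511045392472268
t: 4.95
eef_pos: [510.7, 111.9, 78.9]
tcp_rot: [-3.141, 0.0, 0.36]
ft_force: [0.6, -0.1, -0.2]
opening: 0.591
[510.66141086 111.9009505   78.85495215] [-3.14131733e+00  3.27148752e-04  3.60094259e-01] [-0.07255889  0.23447157 -0.03468115] [ 0.57051019 -0.06319263 -0.17535339] 0.5907325220827905
go (np.float64(510.6614108562415), np.float64(111.9009505047008), 150, np.float64(0.36009425873842416)) -> [-0.     -0.     -0.0711] turn 0.0 q6 now 1.3
go (609, 96.5, 150, 0.35) -> [ 0.0866  0.049  -0.0712] turn 0.01 q6 now 1.3
go (609, 96.5, 79, 0.35) -> [ 0.0866  0.0491 -0.0002] turn 0.01 q6 now 1.3
```

The near cap is tight: it gave +0.28 and -0.36 N m within about 0.15 rad. Now I'll test the far cap.

```bash

python3 -m pendant '[[[1,0,0,-0.02,0],[1,0,0,-0.055,0],[1,0,0,-0.075,0],[1,0.04,0.022,-0.075,0],[1,0.075,0.042,-0.075,0],[1,0.0866,0.049,-0.075,0],[1,0.0866,0.049,-0.075,0],[1,0.0866,0.049,-0.075,0]]]'
python3 -m pendant '[[[1,0,0,0.035,0],[1,0,0,0.075,0],[1,0,0,0.075,0],[0,0,0,0.075,0],[0,0,0,0.075,0],[0,0,0,0.075,0],[0,0,0,0.075,0],[0,0,0,0.075,0]]]'
python3 -m pendant '[[[0,0,0,0,0],[0,0,0,0,0],[0,0,0,0,0],[0,0,0,0,0.05],[0,0,0,0,0.1],[0,0,0,0,0.15],[0,0,0,0,0.2],[0,0,0,0,0.2]]]'
python3 - <<'E'
from h import *; from cell import env
s=env.state(); print(s["eef_pos"],s["tcp_rot"],s["moment"],s["ft_force"],s["joints"][5])
E
```

```text
t: 5.75
eef_pos: [608.3, 96.5, 153.5]
tcp_rot: [-3.141, 0.001, 0.36]
ft_force: [-0.5, 0.6, -0.4]
opening: 0.998
t: 6.55
eef_pos: [609.4, 96.5, 79.8]
tcp_rot: [3.141, -0.001, 0.36]
ft_force: [-0.2, -0.2, -0.3]
opening: 0.636
t: 7.35
eef_pos: [609.2, 96.4, 79.1]
tcp_rot: [3.142, -0.0, 0.159]
ft_force: [-0.2, -0.4, 1.2]
opening: 0.391
[609.18320804  96.39945504  79.05083793] [ 3.14158837e+00 -3.38236404e-05  1.59058354e-01] [-0.14608831  0.2362066  -0.01917369] [-0.17856839 -0.38130854  1.22141535] 1.4616286967747434
```

The far cap is loose: 0.02 N m at 0.2 rad. I'll turn it on further, lift it, and carry it to the tray.

```bash

python3 -m pendant '[[[0,0,0,0,0.1],[0,0,0,0,0.2],[0,0,0,0,0.3],[0,0,0,0,0.4],[0,0,0,0,0.5],[0,0,0,0,0.6],[0,0,0,0,0.6],[0,0,0,0,0.6]]]'
python3 - <<'E'
from h import *; from cell import env
s=env.state(); print(s["eef_pos"],s["tcp_rot"],s["moment"],s["joints"][5])
E
python3 -m pendant '[[[0,0,0,-0.01,0],[0,0,0,-0.03,0],[0,0,0,-0.06,0],[0,0,0,-0.09,0],[0,0,0,-0.11,0],[0,0,0,-0.12,0],[0,0,0,-0.12,0],[0,0,0,-0.12,0]]]'
python3 - <<'E'
from h import *; from cell import env
s=env.state(); print(s["eef_pos"],s["tcp_rot"],s["moment"],s["ft_force"],s["opening"],s["joints"][5])
go(s,507,339,199,s["tcp_rot"][2])
E
```

```text
t: 8.15
eef_pos: [609.1, 96.3, 79.1]
tcp_rot: [3.141, -0.0, -0.436]
ft_force: [-1.6, -1.5, 1.2]
opening: 0.391
[609.14082426  96.32055864  79.1225007 ] [ 3.14149542e+00 -9.10401604e-05 -4.36482650e-01] [-0.46204791  0.27592437 -0.00735477] 2.0572179777445676
t: 8.95
eef_pos: [608.6, 96.5, 198.1]
tcp_rot: [3.141, 0.001, -0.44]
ft_force: [0.2, 0.3, -2.7]
opening: 0.392
[608.64047177  96.48684396 198.08178234] [ 3.14109477e+00  1.31715651e-03 -4.39648015e-01] [0.03178439 0.21348426 0.04487863] [ 0.17827506  0.27410815 -2.70641556] 0.3920528543819873 2.0603428761781695
go (507, 339, 199, np.float64(-0.43964801522820673)) -> [-0.1952 -0.1762 -0.0007] turn 0.0 q6 now 2.06
```

```bash

python3 -m pendant '[[[0,-0.025,-0.022,0,-0.06],[0,-0.06,-0.054,0,-0.12],[0,-0.095,-0.086,0,-0.2],[0,-0.13,-0.117,0,-0.28],[0,-0.16,-0.144,0,-0.36],[0,-0.185,-0.167,0,-0.42],[0,-0.195,-0.176,0,-0.46],[0,-0.195,-0.176,0,-0.46]]]'
python3 -m pendant '[[[0,0,0,0.03,0],[0,0,0,0.065,0],[0,0,0,0.095,0],[0,0,0,0.11,0],[0,0,0,0.117,0],[0,0,0,0.12,0],[0,0,0,0.121,0],[0,0,0,0.121,0]]]'
python3 - <<'E'
from h import *; from cell import env
s=env.state(); print(s["eef_pos"],s["tcp_rot"],s["moment"],s["ft_force"],s["opening"],s["joints"][5])
E
```

```text
t: 9.75
eef_pos: [506.9, 339.8, 198.2]
tcp_rot: [3.141, 0.001, 0.023]
ft_force: [0.6, 0.5, -0.9]
opening: 0.008
t: 10.55
eef_pos: [508.2, 338.7, 78.8]
tcp_rot: [-3.141, -0.001, 0.019]
ft_force: [0.3, 0.2, -0.2]
opening: 0.004
[508.23206112 338.68579833  78.77936004] [-3.14102432e+00 -1.11008445e-03  1.92697075e-02] [-0.04612263  0.13467845  0.06287628] [ 0.29356836  0.24601708 -0.22925086] 0.00401339163840975 2.0312105733161014
```

The gripper is empty, so the bottle slipped out on the way. I need to find it.

```bash

python3 -m pendant '[[[0.5,0,0,-0.03,0],[1,0,0,-0.08,0],[1,0,0,-0.12,0],[1,0,0,-0.16,0],[1,0,0,-0.2,0],[1,0,0,-0.2,0],[1,0,0,-0.2,0],[1,0,0,-0.2,0]]]'
python3 - <<'E'
from h import *; from cell import env
for n in ("top","side"):
    c=env.read_camera(n); np.savez(f"{n}2.npz",**c); im=c["image"]
    cv2.imwrite(f"pics/{n}2.png",cv2.resize(im[100:290,80:400] if n=="top" else im[80:280,150:400],None,fx=2.4 if n=="top" else 3,fy=2.4 if n=="top" else 3,interpolation=cv2.INTER_CUBIC))
E
```

```text
t: 11.35
eef_pos: [507.3, 338.5, 277.3]
tcp_rot: [3.141, 0.001, 0.02]
ft_force: [-0.6, 0.9, -0.7]
opening: 0.625
```

View pics/side2.png

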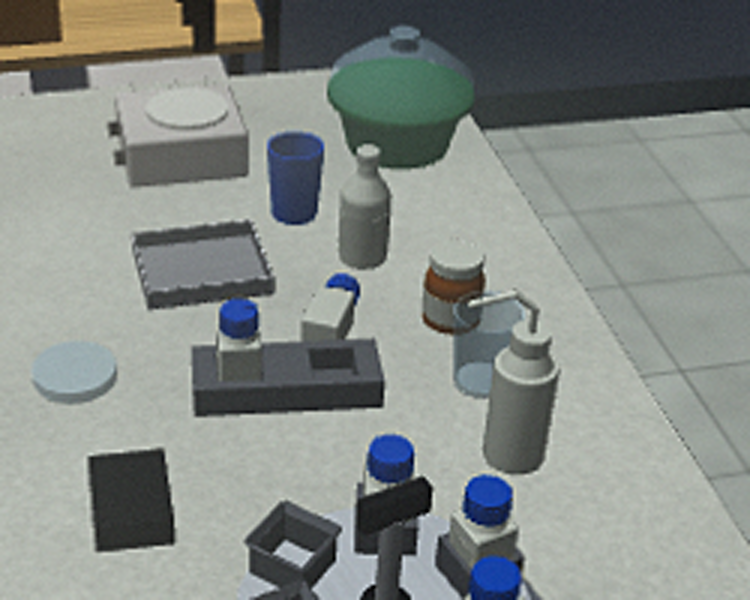

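View pics/top2.png

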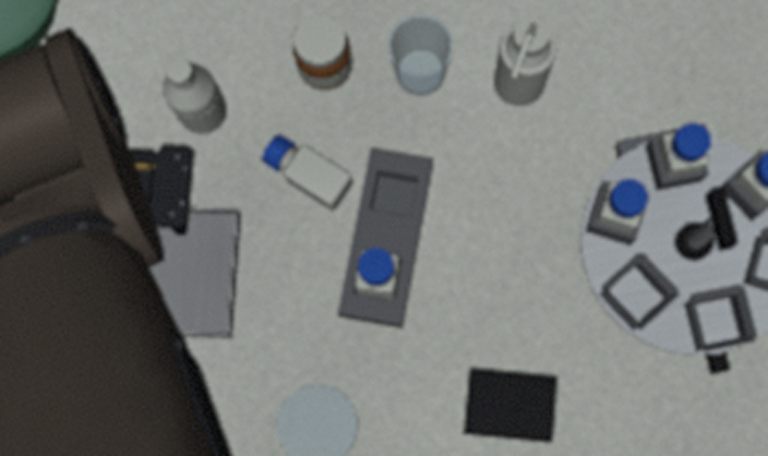

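The far bottle now lies on its side beyond the rack: cap at crop pixel (279,150), body at (320,175). The bystanders look untouched and the near bottle still stands. I'll measure the pose and the clearances.

```bash
python3 - <<'E'
from h import *
c=dict(np.load("top2.npz")); P=rng_points(c); Z=P[...,2]
def crop(x,y): return x/2.4+80,y/2.4+100
m=np.zeros(Z.shape,bool); x0,y0=crop(250,120); x1,y1=crop(360,220); m[int(y0):int(y1),int(x0):int(x1)]=True
m&=(P[...,0]>540)&(Z>25)&(Z<60)
b=blue(c["image"])
# body top face: white pixels with z near 44
Q=P[m&~b&(Z>38)]; print("body",len(Q),cv2.minAreaRect(Q[:,:2].astype(np.float32)),np.percentile(Q[:,2],[10,50,90]))
C=P[m&b]; print("cap",len(C),C.mean(0),np.percentile(C[:,2],[10,50,90]),cv2.minAreaRect(C[:,:2].astype(np.float32)))
A=np.r_[Q,C]; print("all",cv2.minAreaRect(A[:,:2].astype(np.float32)))
for n,(x0,y0,x1,y1),zl in (("amber",(285,10,360,90),80),("tall",(150,50,235,140),90),("beaker",(380,10,455,95),80),("wash",(490,15,560,110),120)):
    u0,v0=crop(x0,y0);u1,v1=crop(x1,y1); w=np.zeros(Z.shape,bool); w[int(v0):int(v1),int(u0):int(u1)]=True
    t=P[w&(Z>zl)&(Z<230)]; print(n,t.mean(0).round() if len(t) else None,cv2.minAreaRect(t[:,:2].astype(np.float32))[:2] if len(t) else None,t[:,2].max() if len(t) else 0)
    t=P[w&(Z>15)&(Z<230)]; print("  low",t[:,:2].min(0).round(),t[:,:2].max(0).round())
E
```

```text
body 413 ((633.7807006835938, 199.9603271484375), (103.97416687011719, 44.244232177734375), 61.04411315917969) [40.31475911 44.21702354 47.9482906 ]
cap 77 [650.81688232 236.52693021  39.22726284] [33.46883664 39.76294366 44.46754401] ((652.38427734375, 235.82301330566406), (20.277938842773438, 32.600563049316406), 58.60331344604492)
all ((633.7807006835938, 199.9603271484375), (103.97416687011719, 44.244232177734375), 61.04411315917969)
amber [773. 191.  90.] ((773.1168212890625, 191.1979522705078), (59.45603942871094, 55.55848693847656)) 97.8755544570346
  low [739. 158.] [803. 225.]
tall [698. 329. 117.] ((700.9417724609375, 331.4179382324219), (47.852806091308594, 58.34263229370117)) 156.31546180039217
  low [674. 303.] [732. 362.]
beaker [775.  75.  92.] ((772.2652587890625, 75.18025970458984), (74.79949188232422, 71.53003692626953)) 101.44099528270353
  low [735.  39.] [810. 111.]
wash [757. -44. 151.] ((753.3867797851562, -47.95438003540039), (81.96517181396484, 62.18916320800781)) 205.83556690321132
  low [708. -76.] [794. -14.]
```

The bottle lies flat, centre (634,200), axis at 61° with the cap outward. The plan is to grip only the end of the cap so the bottle can swing down when lifted, then set it upright in the tray.

```bash

python3 -m pendant '[[[1,0.02,0.015,0,-0.14],[1,0.05,0.035,0,-0.28],[1,0.08,0.055,0,-0.42],[1,0.11,0.075,0.02,-0.56],[1,0.135,0.09,0.05,-0.7],[1,0.149,0.098,0.07,-0.84],[1,0.149,0.098,0.07,-0.98],[1,0.149,0.098,0.07,-1.045]]]'
python3 -m pendant '[[[1,0,0,0,0],[1,0,0,0,0],[1,0,0,0,0],[1,0,0,0,0],[1,0,0,0,0],[1,0,0,0,0],[1,0,0,0,0],[1,0,0,0,0]]]'
python3 - <<'E'
from h import *; from cell import env
s=env.state(); print(s["eef_pos"],s["tcp_rot"],s["joints"].round(2))
c=env.read_camera("wrist"); R,t=wristRt(c,s); np.savez("w2.npz",pos=s["eef_pos"],rot=s["tcp_rot"],**c)
for k in blobs(blue(c["image"]),300):
    (u,v),r=cv2.minEnclosingCircle(k); print((round(u),round(v)),r,plane(c,[[u,v]],40,R,t)[0].round(1))
h=cv2.cvtColor(c["image"],cv2.COLOR_BGR2HSV)
for s_ in (np.array([658,243.7,12]),): go(s,*s_,1.065)
cv2.imwrite("pics/w2.png",c["image"])
E
```

```text
t: 12.25
eef_pos: [658.6, 243.0, 205.5]
tcp_rot: [-3.139, 0.002, 1.069]
ft_force: [0.8, 0.2, 0.6]
opening: 1.002
t: 13.05
eef_pos: [658.6, 243.8, 208.1]
tcp_rot: [3.142, -0.0, 1.065]
ft_force: [-0.6, -0.7, 0.2]
opening: 0.999
[658.62359684 243.75911124 208.09151326] [ 3.14156353e+00 -1.31628626e-04  1.06472420e+00] [0.26 0.59 1.32 0.   1.24 0.77]
(199, 331) 16.1446533203125 [470.2  65.7  40. ]
(250, 174) 15.245753288269043 [653.5 238.4  40. ]
(126, 4) 38.7621955871582 [628.1 469.1  40. ]
go (np.float64(658.0), np.float64(243.7), np.float64(12.0), 1.065) -> [-0.0004 -0.0005  0.1961] turn -0.0 q6 now 0.77
```

View pics/w2.png

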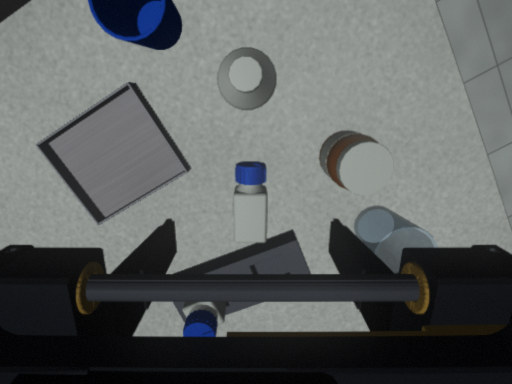

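The fallen bottle is lined up with the tool: cap at (250,174), jar clear at (360,165). Going down to grip the end of the cap.

```bash

python3 -m pendant '[[[0.7,0,0,0.04,0],[0.7,0,0,0.085,0],[0.7,0,0,0.13,0],[0.7,0,0,0.165,0],[0.7,0,0,0.188,0],[0.7,0,0,0.196,0],[0.7,0,0,0.196,0],[0,0,0,0.196,0]]]'
python3 -m pendant '[[[0,0,0,0,0],[0,0,0,0,0],[0,0,0,0,0],[0,0,0,0,0],[0,0,0,0,0],[0,0,0,0,0],[0,0,0,0,0],[0,0,0,0,0]]]'
python3 -m pendant '[[[0,0,0,-0.004,0],[0,0,0,-0.01,0],[0,0,0,-0.018,0],[0,0,0,-0.026,0],[0,0,0,-0.034,0],[0,0,0,-0.042,0],[0,0,0,-0.048,0],[0,0,0,-0.05,0]]]'
python3 - <<'E'
from h import *; from cell import env
s=env.state(); print(s["eef_pos"],s["tcp_rot"],s["ft_force"],s["moment"])
c=env.read_camera("side"); cv2.imwrite("pics/s3.png",cv2.resize(c["image"][120:260,200:360],None,fx=3.5,fy=3.5,interpolation=cv2.INTER_CUBIC))
E
```

```text
t: 13.9
eef_pos: [659.4, 244.0, 13.4]
tcp_rot: [3.14, -0.001, 1.065]
ft_force: [0.3, -0.2, 1.3]
opening: 0.664
t: 14.7
eef_pos: [658.7, 243.9, 12.3]
tcp_rot: [3.141, -0.0, 1.065]
ft_force: [-0.2, 0.5, 2.6]
opening: 0.02
t: 15.5
eef_pos: [658.9, 243.8, 63.0]
tcp_rot: [3.141, -0.001, 1.065]
ft_force: [0.7, -0.8, 0.2]
opening: 0.004
[658.9396883  243.84717214  63.0403842 ] [ 3.14077334e+00 -8.38205024e-04  1.06483453e+00] [ 0.69463175 -0.82073263  0.21304297] [-0.10462884  0.09227225 -0.00388031]
```

View pics/s3.png

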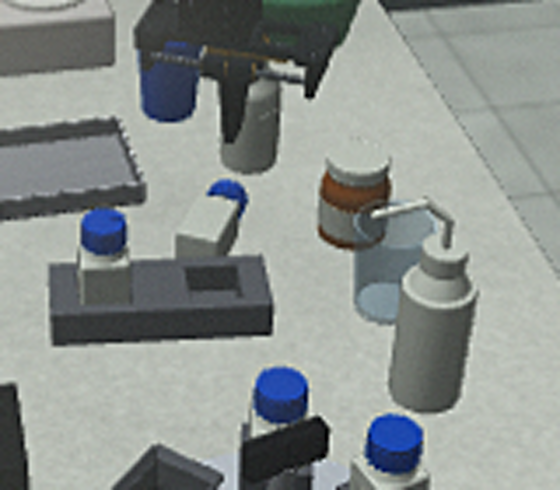

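The fingers closed on nothing, so the cap end slipped out or was missed. I'll go up and measure again with the wrist range image.

```bash

python3 -m pendant '[[[0.7,0,0,-0.03,0],[0.7,0,0,-0.07,0],[0.7,0,0,-0.11,0],[0.7,0,0,-0.14,0],[0.7,0,0,-0.145,0],[0.7,0,0,-0.145,0],[0.7,0,0,-0.145,0],[0.7,0,0,-0.145,0]]]'
cat >> h.py <<'E'
def wpoints(c,s):
    R,t=wristRt(c,s); return rng_points(dict(c,rvec=cv2.Rodrigues(R)[0],tvec=t))
E
python3 - <<'E'
from h import *; from cell import env
s2=dict(np.load("w2.npz")); s2["eef_pos"],s2["tcp_rot"]=s2["pos"],s2["rot"]
s=env.state(); c=env.read_camera("wrist")
for nm,cc,ss in (("before",s2,s2),("now",c,s)):
    P=wpoints(cc,ss); Z=P[...,2]; b=blue(cc["image"])
    near=(abs(P[...,0]-635)<75)&(abs(P[...,1]-205)<75)&(Z>30)&(Z<60)
    rackside=P[...,1]<150
    A=P[near&~rackside]; C=P[near&b&(P[...,1]>180)]
    print(nm,"all",len(A),cv2.minAreaRect(A[:,:2].astype(np.float32)),"z",np.percentile(A[:,2],[5,50,95]).round(1))
    print("  cap",len(C),C.mean(0).round(1),cv2.minAreaRect(C[:,:2].astype(np.float32)),C[:,2].max().round(1))
print(s["eef_pos"],s["tcp_rot"])
E
```

```text
t: 16.35
eef_pos: [658.1, 243.6, 205.2]
tcp_rot: [-3.14, 0.002, 1.065]
ft_force: [-0.6, -0.7, 0.2]
opening: 0.62
before all 2400 ((634.4595336914062, 203.0279998779297), (104.60797882080078, 43.381431579589844), 60.537235260009766) z [33.8 43.4 45.1]
  cap 468 [652.8 237.4  38.8] ((652.9183959960938, 237.660888671875), (23.784656524658203, 36.092350006103516), 63.148460388183594) 44.0
now all 2449 ((634.2809448242188, 202.7468719482422), (104.05769348144531, 44.066741943359375), 60.522552490234375) z [33.3 43.4 45.1]
  cap 475 [654.  236.8  38.7] ((654.3778686523438, 236.73992919921875), (24.290966033935547, 35.98272705078125), 62.33846664428711) 43.6
[658.10511313 243.58645983 205.20165959] [-3.13962549e+00  1.82742081e-03  1.06483127e+00]
```

```bash
python3 - <<'E'
from h import *
c=dict(np.load("w2.npz")); T=np.asarray(c["tool_from_camera"]); W=np.linalg.inv(T)
P=rng_points(dict(c,rvec=cv2.Rodrigues(W[:3,:3])[0],tvec=W[:3,3]))
m=(P[...,2]<15)&(P[...,2]>-70)&(abs(P[...,0])<60)&(abs(P[...,1])<75)&(c["range_z"]>0)
Q=P[m]; print(len(Q))
for lo in range(-70,15,10):
    for sg in (-1,1):
        q=Q[(Q[:,2]>=lo)&(Q[:,2]<lo+10)&(Q[:,1]*sg>0)]
        if len(q)>3: print(lo,sg,len(q),"x",np.percentile(q[:,0],[2,50,98]).round(1),"y",np.percentile(q[:,1],[2,50,98]).round(1))
print(c["fx"],c["cx"],c["cy"])
E
```

```text
2354
-70 -1 367 x [-3.8 11.  13.1] y [-55.1 -47.1 -46.3]
-70 1 363 x [-3.8 10.8 13. ] y [47.8 48.6 56.8]
-60 -1 338 x [-7.9  8.2 13.1] y [-54.1 -46.8 -46.2]
-60 1 332 x [-8.1  8.6 13. ] y [47.8 48.3 55.6]
-50 -1 272 x [-8.6  7.1 13. ] y [-52.9 -46.7 -46.3]
-50 1 263 x [-8.7  6.9 13. ] y [47.9 48.5 54.8]
-40 -1 209 x [-9.   5.5 12.9] y [-50.6 -46.7 -46.3]
-40 1 197 x [-8.8  5.3 12.9] y [48.1 48.7 52.6]
-30 -1 9 x [-5.3  3.  10.9] y [-47.3 -46.8 -46.6]
-30 1 4 x [-5.4  2.7  9.2] y [48.7 48.8 48.9]
300.9178521773762 252.1610474434953 189.8106239869718
```

The wrist range image shows the fingers ending about 29 mm short of the reported TCP. That explains the weak grip that dropped the bottle and the miss just now. I'll pin the offset down.

```bash
python3 - <<'E'
from h import *
for f in ("w1.npz","w2.npz"):
    c=dict(np.load(f)); T=np.asarray(c["tool_from_camera"]); W=np.linalg.inv(T)
    P=rng_points(dict(c,rvec=cv2.Rodrigues(W[:3,:3])[0],tvec=W[:3,3]))
    m=(P[...,2]<15)&(abs(P[...,0])<40)&(abs(P[...,1])<75)&(c["range_z"]>0)
    for sg in (-1,1):
        q=P[m&(P[...,1]*sg>0)]; print(f,sg,"tip z sorted",np.sort(q[:,2])[-12:].round(1))
    # body: outer parts
    for y0 in (60,75,85):
        q=P[(abs(P[...,1])>y0)&(abs(P[...,1])<y0+10)&(abs(P[...,0])<45)&(P[...,2]<-40)&(c["range_z"]>0)]
        print(" |y|",y0,len(q),np.percentile(q[:,2],[50,90,99]).round(1) if len(q) else "", np.percentile(q[:,0],[1,99]).round(1) if len(q) else "")
E
```

```text
w1.npz -1 tip z sorted [-30.4 -30.3 -30.3 -30.2 -30.2 -30.1 -29.9 -29.8 -29.7 -29.7 -29.4 -29.3]
w1.npz 1 tip z sorted [-30.4 -30.4 -30.4 -30.3 -30.2 -30.  -29.9 -29.9 -29.8 -29.8 -29.2 -29. ]
 |y| 60 5817 [-130.9 -118.7 -113.3] [19.4 36.9]
 |y| 75 572 [-114.7 -110.3 -109. ] [34.4 36.5]
 |y| 85 0  
w2.npz -1 tip z sorted [-30.5 -30.4 -30.  -30.  -29.9 -29.9 -29.8 -29.7 -29.4 -29.4 -29.3 -29.3]
w2.npz 1 tip z sorted [-30.2 -30.2 -30.2 -30.1 -30.1 -30.1 -30.1 -30.1 -30.  -29.9 -29.9 -29.7]
 |y| 60 5762 [-130.9 -118.9 -113.2] [19.  36.5]
 |y| 75 634 [-114.9 -110.3 -108.9] [33.7 36.1]
 |y| 85 0
```

The fingertips are truly 30 mm above the reported TCP, and the gripper body is shifted by the same amount. All reach heights drop by 30 mm. Retrying the grip at the end of the cap.

```bash

python3 -m pendant '[[[0.7,0.004,0,0.04,0],[0.7,0.004,0,0.085,0],[0.7,0.004,0,0.13,0],[0.7,0.004,0,0.17,0],[0.7,0.004,0,0.2,0],[0.7,0.004,0,0.218,0],[0.7,0.004,0,0.225,0],[0,0.004,0,0.225,0]]]'
python3 -m pendant '[[[0,0,0,0,0],[0,0,0,0,0],[0,0,0,0,0],[0,0,0,0,0],[0,0,0,0,0],[0,0,0,0,0],[0,0,0,-0.003,0],[0,0,0,-0.006,0]]]'
python3 -m pendant '[[[0,0,0,-0.008,0],[0,0,0,-0.018,0],[0,0,0,-0.03,0],[0,0,0,-0.042,0],[0,0,0,-0.054,0],[0,0,0,-0.066,0],[0,0,0,-0.076,0],[0,0,0,-0.08,0]]]'
python3 -m pendant '[[[0,0,0,-0.008,0],[0,0,0,-0.018,0],[0,0,0,-0.03,0],[0,0,0,-0.042,0],[0,0,0,-0.054,0],[0,0,0,-0.066,0],[0,0,0,-0.076,0],[0,0,0,-0.08,0]]]'
python3 - <<'E'
from h import *; from cell import env
s=env.state(); print(s["eef_pos"],s["tcp_rot"],s["ft_force"],s["moment"],s["joints"].round(2))
c=env.read_camera("side"); cv2.imwrite("pics/s4.png",cv2.resize(c["image"][80:260,180:360],None,fx=3,fy=3,interpolation=cv2.INTER_CUBIC))
E
```

```text
t: 17.2
eef_pos: [660.0, 247.1, -19.2]
tcp_rot: [-3.14, 0.001, 1.065]
ft_force: [-0.2, 0.1, 0.0]
opening: 0.661
t: 18.0
eef_pos: [660.2, 247.0, -12.3]
tcp_rot: [-3.141, 0.001, 1.065]
ft_force: [0.1, -0.4, -2.0]
opening: 0.415
t: 18.8
eef_pos: [660.9, 247.4, 69.5]
tcp_rot: [3.141, -0.001, 1.065]
ft_force: [0.2, -0.7, -3.1]
opening: 0.398
t: 19.6
eef_pos: [661.0, 247.4, 149.6]
tcp_rot: [3.14, -0.001, 1.065]
ft_force: [0.2, -0.0, -3.0]
opening: 0.399
[660.95938902 247.3616309  149.57278379] [ 3.14038754e+00 -1.23511693e-03  1.06481859e+00] [ 0.22934987 -0.0187228  -2.99952144] [-0.00832831  0.06734672  0.10505217] [0.26 0.64 1.38 0.   1.12 0.77]
```

View pics/s4.png

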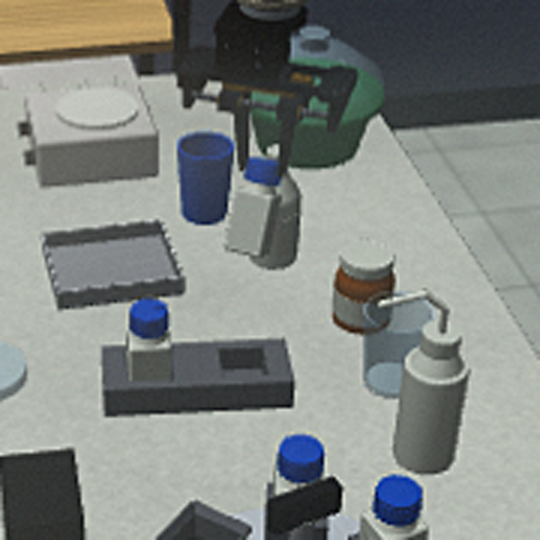

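It hangs with roughly 15–20° tilt, bottom toward -tool x, and the weight reads 3 N. I'll carry it gently to the tray, turned so the heel faces the -y wall.

```bash

python3 -m pendant '[[[0,0.0005,-0.006,0,-0.03],[0,0.001,-0.016,0,-0.08],[0,0.002,-0.028,0,-0.13],[0,0.003,-0.042,0,-0.18],[0,0.005,-0.056,0,-0.23],[0,0.006,-0.07,0,-0.28],[0,0.007,-0.084,0,-0.33],[0,0.008,-0.092,0,-0.36]]]'
python3 - <<'E'
from h import *; from cell import env
s=env.state(); print(s["ft_force"]); go(s,507,350,149.5,1.597)
E
```

```text
t: 20.45
eef_pos: [582.6, 299.4, 147.5]
tcp_rot: [-3.14, 0.0, 1.428]
ft_force: [0.5, -0.9, -2.8]
opening: 0.402
[ 0.54649089 -0.86616453 -2.76314018]
go (507, 350, 149.5, 1.597) -> [ 0.0393 -0.082  -0.0019] turn -0.169 q6 now 0.52
```

```bash

python3 -m pendant '[[[0,0.003,-0.008,0,-0.03],[0,0.009,-0.02,0,-0.06],[0,0.016,-0.034,0,-0.1],[0,0.023,-0.049,0,-0.13],[0,0.03,-0.063,0,-0.15],[0,0.035,-0.074,0,-0.169],[0,0.038,-0.08,0,-0.169],[0,0.0385,-0.081,0,-0.169]]]'
python3 -m pendant '[[[0,0,0,0.006,0],[0,0,0,0.018,0],[0,0,0,0.032,0],[0,0,0,0.044,0],[0,0,0,0.052,0],[0,0,0,0.056,0],[0,0,0,0.056,0],[0,0,0,0.056,0]]]'
python3 - <<'E'
from h import *; from cell import env
s=env.state(); print(s["eef_pos"],s["tcp_rot"],s["ft_force"],s["joints"].round(2),s["opening"])
c=env.read_camera("side"); np.savez("side5.npz",**c); go(s,507,300,66,1.597)
P=rng_points(c); m=(abs(P[...,0]-507)<45)&(P[...,1]>270)&(P[...,1]<400)&(P[...,2]>30)&(P[...,2]<135)
h=cv2.cvtColor(c["image"],cv2.COLOR_BGR2HSV); w=m&(h[...,1]<60)&(h[...,2]>110)
for z in range(30,110,8):
    q=P[w&(P[...,2]>=z)&(P[...,2]<z+8)]
    if len(q)>3: print(z,len(q),np.percentile(q[:,1],[3,50,97]).round(1),np.percentile(q[:,0],[3,50,97]).round(1))
E
```

```text
t: 21.25
eef_pos: [508.8, 349.3, 148.2]
tcp_rot: [3.141, -0.0, 1.594]
ft_force: [-0.1, 0.5, -3.0]
opening: 0.402
t: 22.05
eef_pos: [509.7, 348.8, 92.3]
tcp_rot: [3.141, -0.0, 1.594]
ft_force: [0.6, -0.1, -2.6]
opening: 0.404
[509.66813546 348.82821194  92.33240611] [ 3.14107438e+00 -3.31021422e-04  1.59377312e+00] [ 0.62875386 -0.12414011 -2.59459439] [0.49 0.58 1.67 0.   0.89 0.47] 0.4042034046340175
go (507, 300, 66, 1.597) -> [-0.0488 -0.0038  0.0263] turn -0.003 q6 now 0.47
38 19 [293.6 300.1 323.2] [481.1 500.5 519.1]
46 31 [292.6 301.3 310.3] [481.4 499.5 519.4]
54 36 [299.4 305.8 312.6] [482.5 502.9 521.2]
62 27 [305.3 310.4 315.4] [483.  501.2 522.3]
70 30 [304.8 313.6 322. ] [481.9 501.9 522.7]
78 34 [307.3 316.5 328.1] [482.3 504.2 523.8]
86 30 [311.1 320.4 329.4] [483.4 505.  521. ]
94 42 [315.6 326.9 343.7] [484.3 501.3 525.3]
102 17 [318.5 332.8 341.1] [488.9 502.1 517.2]
```

Tilt is about 24°, with the heel face toward -y as planned. I'll lower until it just clears the tray floor and check the force.

```bash

python3 -m pendant '[[[0,-0.004,-0.003,0.006,0],[0,-0.008,-0.003,0.014,0],[0,-0.012,-0.003,0.021,0],[0,-0.014,-0.003,0.025,0],[0,-0.014,-0.003,0.027,0],[0,-0.014,-0.003,0.028,0],[0,-0.014,-0.003,0.028,0],[0,-0.014,-0.003,0.028,0]]]'
python3 -m pendant '[[[0,0,0,0.001,0],[0,0,0,0.002,0],[0,0,0,0.002,0],[0,0,0,0.002,0],[0,0,0,0.002,0],[0,0,0,0.002,0],[0,0,0,0.002,0],[0,0,0,0.002,0]]]'
python3 - <<'E'
from h import *; from cell import env
s=env.state(); print(s["eef_pos"],s["tcp_rot"],s["ft_force"],s["opening"])
c=env.read_camera("side"); cv2.imwrite("pics/s5.png",cv2.resize(c["image"][90:200,170:290],None,fx=5,fy=5,interpolation=cv2.INTER_CUBIC)); 
P=rng_points(c); m=(abs(P[...,0]-507)<45)&(P[...,1]>265)&(P[...,1]<400)&(P[...,2]>26)&(P[...,2]<105)
h=cv2.cvtColor(c["image"],cv2.COLOR_BGR2HSV); w=m&(h[...,1]<60)&(h[...,2]>110)
for z in range(26,105,8):
    q=P[w&(P[...,2]>=z)&(P[...,2]<z+8)]
    if len(q)>3: print(z,len(q),np.percentile(q[:,1],[3,50,97]).round(1),np.percentile(q[:,0],[3,50,97]).round(1))
m=(P[...,2]>18)&(P[...,2]<30)&(P[...,1]>262)&(P[...,1]<290)&(abs(P[...,0]-507)<70); print("wall",np.percentile(P[m],[5,50,95],axis=0).round(1))
E
```

```text
t: 22.9
eef_pos: [508.2, 336.5, 67.5]
tcp_rot: [3.136, -0.005, 1.593]
ft_force: [-6.9, 6.4, 30.1]
opening: 0.387
t: 23.7
eef_pos: [506.8, 334.6, 62.0]
tcp_rot: [-3.142, -0.0, 1.594]
ft_force: [0.2, 0.5, 0.1]
opening: 0.002
[506.78439615 334.62857289  61.96186425] [-3.14155223e+00 -2.31395771e-05  1.59379230e+00] [0.23640843 0.4595313  0.12550088] 0.002028313267424375
34 5 [318.2 319.4 333.1] [490.  508.8 521. ]
42 68 [311.7 329.2 354.8] [485.6 506.7 525.7]
50 70 [331.  354.9 382.9] [487.2 505.9 527.9]
58 27 [353.6 369.6 379.5] [491.4 506.8 528.7]
wall [[446.5 268.9  18.3]
 [505.  272.9  21.6]
 [570.9 277.8  25.3]]
```

View pics/s5.png

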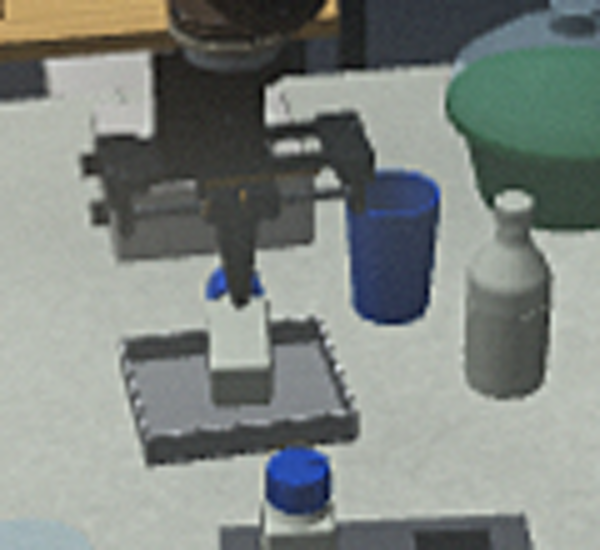

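The descent touched early, about 5–10 mm sooner than I computed. The bottle slipped and now lies in the tray with its cap on the +y wall, at crop pixel (235,285). I'll rise, measure, and retry more gently.

```bash

python3 -m pendant '[[[0,0,0,-0.03,0],[0.7,0,0,-0.07,0],[0.7,0,0,-0.11,0],[0.7,0.02,0,-0.14,0],[0.7,0.03,0,-0.14,0],[0.7,0.03,0,-0.14,0],[0.7,0.03,0,-0.14,0],[0.7,0.03,0,-0.14,0]]]'
python3 - <<'E'
from h import *; from cell import env
s=env.state(); c=env.read_camera("wrist"); np.savez("w6.npz",pos=s["eef_pos"],rot=s["tcp_rot"],**c)
print(s["eef_pos"],s["tcp_rot"])
P=wpoints(c,s); Z=P[...,2]; b=blue(c["image"])
near=(abs(P[...,0]-507)<50)&(P[...,1]>290)&(P[...,1]<440)&(Z>28)&(Z<110)
C=P[near&b]; A=P[near]; print("cap",len(C),C.mean(0).round(1),cv2.minAreaRect(C[:,:2].astype(np.float32)),np.percentile(C[:,2],[5,50,95]).round(1))
print("all",len(A),cv2.minAreaRect(A[:,:2].astype(np.float32)))
for y in range(300,440,8):
    q=A[(A[:,1]>=y)&(A[:,1]<y+8)]
    if len(q)>5: print(y,len(q),"x",np.percentile(q[:,0],[2,98]).round(1),"z",np.percentile(q[:,2],[5,50,95]).round(1))
E
```

```text
t: 24.55
eef_pos: [505.7, 363.9, 200.7]
tcp_rot: [-3.14, 0.001, 1.594]
ft_force: [-0.3, -0.2, 0.2]
opening: 0.535
[505.6593361  363.93485843 200.65672916] [-3.13953271e+00  1.16747833e-03  1.59360287e+00]
cap 664 [515.  409.5  62.9] ((515.8246459960938, 410.1062927246094), (26.232858657836914, 37.607154846191406), 88.37995910644531) [55.1 63.8 67.8]
all 3179 ((512.4591064453125, 373.7778625488281), (109.13934326171875, 44.322940826416016), 83.81771087646484)
316 89 x [489.3 527.4] z [44.8 46.5 47.8]
324 202 x [487.1 528.1] z [45.8 48.  49.8]
332 211 x [487.1 529.6] z [47.8 50.1 51.7]
340 216 x [488.4 530.6] z [50.2 52.1 53.8]
348 220 x [488.4 531.4] z [51.8 54.2 55.8]
356 230 x [489.7 532.1] z [54.1 56.2 58. ]
364 235 x [490.8 532.9] z [55.9 58.  59.8]
372 251 x [492.  533.6] z [58.6 60.3 61.8]
380 286 x [492.7 534.4] z [52.3 60.8 62.4]
388 261 x [493.2 533.6] z [35.4 55.7 59.5]
396 208 x [498.3 534.1] z [50.2 62.1 65.3]
404 250 x [497.1 534.8] z [52.4 63.7 67.2]
412 255 x [497.2 536.4] z [53.7 64.9 68.5]
420 257 x [499.2 535. ] z [37.8 51.8 64.4]
428 8 x [507.1 515.1] z [33.1 34.1 37.2]
```

```bash

python3 -m pendant '[[[0.7,0.02,0.005,0.02,0.05],[0.7,0.045,0.01,0.06,0.114],[0.7,0.0555,0.012,0.1,0.114],[0.7,0.0555,0.012,0.14,0.114],[0.7,0.0555,0.012,0.175,0.114],[0.7,0.0555,0.012,0.195,0.114],[0.7,0.0555,0.012,0.195,0.114],[0,0.0555,0.012,0.195,0.114]]]'
python3 -m pendant '[[[0,0,0,0,0],[0,0,0,0,0],[0,0,0,0,0],[0,0,0,0,0],[0,0,0,0,0],[0,0,0,0,0],[0,0,0,-0.003,0],[0,0,0,-0.006,0]]]'
python3 -m pendant '[[[0,0,0,-0.008,0],[0,0,0,-0.018,0],[0,0,0,-0.03,0],[0,0,0,-0.042,0],[0,0,0,-0.054,0],[0,0,0,-0.066,0],[0,0,0,-0.076,0],[0,0,0,-0.08,0]]]'
python3 -m pendant '[[[0,0,0,-0.004,0],[0,0,0,-0.008,0],[0,-0.004,0,-0.012,0],[0,-0.012,0,-0.016,0],[0,-0.022,0,-0.016,0],[0,-0.032,0,-0.016,0],[0,-0.038,0,-0.016,0],[0,-0.04,0,-0.016,0]]]'
cat > look.py <<'E'
from h import *; from cell import env
s=env.state(); print(s["eef_pos"].round(1),s["tcp_rot"].round(3),s["ft_force"].round(1),s["opening"].round(3))
c=env.read_camera("side"); P=rng_points(c); x,y=s["eef_pos"][:2]
cv2.imwrite("pics/look_%d.png"%(s["t"]*100),cv2.resize(c["image"][90:200,170:290],None,fx=5,fy=5,interpolation=cv2.INTER_CUBIC))
h=cv2.cvtColor(c["image"],cv2.COLOR_BGR2HSV)
w=(abs(P[...,0]-x)<45)&(abs(P[...,1]-y)<90)&(P[...,2]>26)&(P[...,2]<s["eef_pos"][2]+60)&(h[...,1]<60)&(h[...,2]>110)
for z in range(26,200,8):
    q=P[w&(P[...,2]>=z)&(P[...,2]<z+8)]
    if len(q)>3: print(z,len(q),"y",np.percentile(q[:,1],[3,50,97]).round(1),"x",np.percentile(q[:,0],[3,97]).round(1))
E
python3 look.py
```

```text
t: 25.4
eef_pos: [517.0, 420.1, 7.1]
tcp_rot: [-3.141, 0.0, 1.479]
ft_force: [-0.2, 0.3, 1.0]
opening: 0.659
t: 26.2
eef_pos: [516.6, 420.2, 13.0]
tcp_rot: [-3.141, 0.001, 1.48]
ft_force: [0.2, 0.3, -1.7]
opening: 0.373
t: 27.0
eef_pos: [517.1, 420.6, 94.5]
tcp_rot: [3.14, -0.001, 1.48]
ft_force: [0.4, 0.8, 0.1]
opening: 0.002
t: 27.8
eef_pos: [513.2, 379.6, 109.1]
tcp_rot: [-3.141, 0.0, 1.479]
ft_force: [-0.0, 0.0, -0.2]
opening: 0.003Traceback (most recent call last):
  File "look.py", line 2, in <module>
    s=env.state(); print(s["eef_pos"].round(1),s["tcp_rot"].round(3),s["ft_force"].round(1),s["opening"].round(3))
                                                                                            ^^^^^^^^^^^^^^^^^^
AttributeError: 'float' object has no attribute 'round'
```

```bash
sed -i 's/s\["opening"\].round(3)/round(s["opening"],3)/' look.py; python3 - <<'E'
from h import *; from cell import env
def tip(c,n):
    W=np.linalg.inv(np.asarray(c["tool_from_camera"]))
    P=rng_points(dict(c,rvec=cv2.Rodrigues(W[:3,:3])[0],tvec=W[:3,3]))
    m=(P[...,2]<15)&(P[...,2]>-70)&(abs(P[...,0])<25)&(abs(P[...,1])<75)&(c["range_z"]>0)
    q=P[m]; print(n,len(q),"tip z",np.sort(q[:,2])[-8:].round(1))
    for lo in range(-70,15,6):
        k=q[(q[:,2]>=lo)&(q[:,2]<lo+6)]
        if len(k)>3: print("  ",lo,len(k),"x",np.percentile(k[:,0],[2,98]).round(1),"y",np.percentile(k[:,1],[2,25,50,75,98]).round(1))
tip(dict(np.load("w6.npz")),"w6 opening .535")
c=env.read_camera("wrist"); np.savez("w7.npz",**c); s=env.state(); tip(c,"now closed"); cv2.imwrite("pics/w7.png",c["image"])
P=wpoints(c,s); Z=P[...,2]; b=blue(c["image"])
near=(abs(P[...,0]-510)<60)&(P[...,1]>270)&(P[...,1]<460)&(Z>28)&(Z<75)
C=P[near&b]; A=P[near]
print("cap",len(C)); 
if len(C)>50: print(C.mean(0).round(1),cv2.minAreaRect(C[:,:2].astype(np.float32)),np.percentile(C[:,2],[5,50,95]).round(1))
print("all",len(A),cv2.minAreaRect(A[:,:2].astype(np.float32)))
E
python3 look.py
```

```text
w6 opening .535 1685 tip z [-29.5 -29.4 -29.4 -29.3 -29.3 -29.1 -28.9 -28.9]
   -70 340 x [-1.5 12.6] y [-32.6 -26.4   1.4  28.6  35.5]
   -64 320 x [-5.9 12.6] y [-32.  -25.5  26.7  28.3  34.7]
   -58 281 x [-8.8 12.6] y [-31.3 -24.8 -24.1  27.3  33.9]
   -52 241 x [-8.8 12.6] y [-30.8 -24.9  26.7  27.6  33.5]
   -46 229 x [-8.8 12.5] y [-29.9 -24.3  26.6  27.   32.8]
   -40 163 x [-8.7 12.6] y [-28.3 -24.3 -24.   27.   30.7]
   -34 111 x [-9.1 12.4] y [-28.2 -24.3 -24.   27.   30.4]
now closed 844 tip z [-30.4 -30.3 -30.2 -30.1 -30.  -29.9 -29.7 -29.5]
   -70 162 x [10.4 12.9] y [-7.7 -2.3  1.   4.9 10.3]
   -64 178 x [10.5 12.8] y [-7.5 -3.   1.5  5.9 10. ]
   -58 158 x [10.5 12.8] y [-6.8 -2.7  1.   5.2  9.4]
   -52 133 x [10.4 12.8] y [-6.  -2.8  1.6  4.9  8.7]
   -46 106 x [10.5 12.7] y [-5.6 -1.8  1.6  5.   8.2]
   -40 64 x [10.5 12.7] y [-3.1 -1.3  1.3  3.5  5.7]
   -34 43 x [10.4 12.6] y [-3.2 -0.8  1.6  3.4  5.8]
cap 1218
[515.3 402.   60.7] ((515.2006225585938, 400.05108642578125), (30.831621170043945, 39.03904342651367), 87.8735580444336) [52.5 61.8 66.1]
all 3762 ((513.8833618164062, 371.4888916015625), (94.62141418457031, 44.08881759643555), 86.73111724853516)
[513.2 379.8 109.1] [-3.142  0.     1.479] [ 0.6 -0.1  0.6] 0.003
34 6 y [311.  313.3 321.1] x [486.3 527.4]
42 75 y [304.  319.5 356.1] x [487.7 528.3]
50 83 y [321.  349.5 383.2] x [492. 530.]
58 17 y [351.2 365.8 372.2] x [493.5 529.5]
```

View pics/w7.png

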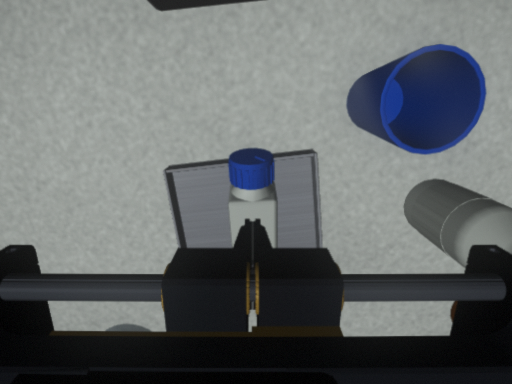

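The tip offset is a constant 30 mm whatever the opening. The cap end slid out of the pads and the bottle moved about 10 mm toward -y. I'll take a fuller overlap next, so I need the cap's ridge measured exactly.

```bash
python3 - <<'E'
from h import *; from cell import env
s=env.state(); c=dict(np.load("w7.npz")); P=wpoints(c,s); b=blue(c["image"])
q=P[(abs(P[...,0]-515)<4)&(P[...,1]>330)&(P[...,1]<430)&(P[...,2]>5)&(P[...,2]<80)]
q=q[np.argsort(q[:,1])]
for y in range(330,430,4):
    k=q[(q[:,1]>=y)&(q[:,1]<y+4)]
    if len(k): print(y,len(k),np.percentile(k[:,2],[5,50,95]).round(1))
for y in range(386,420,6):
    k=P[b&(P[...,1]>=y)&(P[...,1]<y+6)&(P[...,2]<75)&(P[...,2]>30)]
    if len(k)>4: print("capx",y,np.percentile(k[:,0],[1,99]).round(1))
go(s,515,404,10,1.52)
E
```

```text
354 1 [57.1 57.1 57.1]
358 33 [57.1 57.7 58.7]
362 32 [57.5 58.8 59.6]
366 35 [58.1 59.5 60.7]
370 36 [59.7 60.5 61.5]
374 47 [58.4 59.8 61.3]
378 44 [56.8 58.  59.2]
382 41 [55.5 56.7 57.9]
386 24 [56.1 61.4 62.7]
390 43 [61.8 62.9 64. ]
394 41 [62.7 63.6 64.4]
398 38 [63.3 64.6 66.1]
402 45 [64.2 65.7 66.9]
406 43 [64.8 66.3 66.9]
410 77 [54.2 61.7 66.7]
414 71 [37.7 46.  53.7]
418 22 [31.7 33.8 37.3]
capx 386 [500.3 532. ]
capx 392 [495.9 534.3]
capx 398 [496.2 534.6]
capx 404 [496.4 534.8]
capx 410 [497.2 530.5]
capx 416 [635.6 653.8]
go (515, 404, 10, 1.52) -> [ 0.0238 -0.0004  0.0991] turn -0.041 q6 now 0.63
```

```bash

python3 -m pendant '[[[0.7,0.01,0,0,0],[0.7,0.02,0,0,0],[0.7,0.0263,0,0,0],[0.7,0.0263,0,0.01,0],[0.7,0.0263,0,0.04,0],[0.7,0.0263,0,0.08,0],[0.7,0.0263,0,0.109,0],[0.7,0.0263,0,0.109,0]]]'
python3 -m pendant '[[[0,0,0,0,0],[0,0,0,0,0],[0,0,0,0,0],[0,0,0,0,0],[0,0,0,0,0],[0,0,0,0,0],[0,0,0,0,0],[0,0,0,-0.003,0]]]'
python3 -m pendant '[[[0,0,0,-0.006,0],[0,0,0,-0.014,0],[0,0,0,-0.024,0],[0,0,0,-0.036,0],[0,0,0,-0.048,0],[0,0,0,-0.06,0],[0,0,0,-0.07,0],[0,0,0,-0.075,0]]]'
python3 -m pendant '[[[0,0,0,-0.006,0],[0,0,0,-0.014,0],[0,0,0,-0.024,0],[0,0,0,-0.034,0],[0,0,0,-0.042,0],[0,0,0,-0.048,0],[0,0,0,-0.05,0],[0,0,0,-0.05,0]]]'
python3 look.py
```

```text
t: 28.7
eef_pos: [514.5, 406.2, -3.2]
tcp_rot: [-3.139, 0.002, 1.48]
ft_force: [-0.8, -0.3, 0.2]
opening: 0.621
t: 29.5
eef_pos: [515.4, 406.7, 2.9]
tcp_rot: [-3.141, 0.0, 1.48]
ft_force: [-0.2, 1.6, -1.3]
opening: 0.096
t: 30.3
eef_pos: [515.9, 407.0, 79.5]
tcp_rot: [3.14, -0.001, 1.48]
ft_force: [0.4, 0.3, -0.0]
opening: 0.007
t: 31.1
eef_pos: [515.6, 406.8, 128.3]
tcp_rot: [3.141, -0.0, 1.48]
ft_force: [0.2, 0.5, 0.1]
opening: 0.004
[515.6 406.8 128.3] [ 3.141 -0.     1.48 ] [0.2 0.5 0.1] 0.004
34 4 y [318.1 334.1 350.3] x [484.3 494.3]
42 69 y [317.8 333.7 354.6] x [485.1 525.9]
```

It was squeezed out again, and the side range suggests the bottle now lies flat in the tray. I'll measure it once more, along with the reference heights.

```bash
cat > wm.py <<'E'
from h import *; from cell import env
s=env.state(); c=env.read_camera("wrist"); P=wpoints(c,s); b=blue(c["image"]); Z=P[...,2]
np.savez("w%d.npz"%(s["t"]*100),pos=s["eef_pos"],rot=s["tcp_rot"],**c); cv2.imwrite("pics/w_%d.png"%(s["t"]*100),c["image"])
print(s["eef_pos"].round(1),s["tcp_rot"].round(3),round(s["opening"],3))
near=(P[...,0]>430)&(P[...,0]<585)&(P[...,1]>270)&(P[...,1]<440)
C=P[near&b&(Z>0)&(Z<90)]; print("cap",len(C),C.mean(0).round(1) if len(C) else "")
A=P[near&(Z>33)&(Z<75)]; print("all",len(A),cv2.minAreaRect(A[:,:2].astype(np.float32)),np.percentile(A[:,2],[5,50,95]).round(1))
F=P[near&(Z<12)&(Z>-10)&(P[...,1]<395)&(P[...,1]>285)&(P[...,0]>445)&(P[...,0]<570)]; print("tray floor z",np.median(F[:,2]).round(1),len(F))
if len(C)>50:
    r=cv2.minAreaRect(C[:,:2].astype(np.float32)); print("caprect",r,np.percentile(C[:,2],[5,50,95]).round(1))
    B=A[A[:,2]>40]; print("z>40",cv2.minAreaRect(B[:,:2].astype(np.float32)))
E
python3 wm.py
```

```text
[515.5 406.7 127.9] [-3.141  0.     1.48 ] 0.005
cap 810 [505.2 384.2  40.9]
all 1150 ((506.499267578125, 366.0498962402344), (44.52494812011719, 62.32896041870117), 5.211583137512207) [34.6 42.2 46.4]
tray floor z 3.1 4233
caprect ((502.9294128417969, 378.6246643066406), (43.82307434082031, 34.88526916503906), 11.467750549316406) [33.7 42.4 45.3]
z>40 ((509.97833251953125, 368.83392333984375), (54.59297561645508, 46.77091598510742), 85.63844299316406)
```

```bash

python3 -m pendant '[[[0.75,0,-0.005,-0.03,0],[0.75,0,-0.01,-0.06,0],[0.75,0,-0.01,-0.08,0],[0.75,0,-0.01,-0.08,0],[0.75,0,-0.01,-0.08,0],[0.75,0,-0.01,-0.08,0],[0.75,0,-0.01,-0.08,0],[0.75,0,-0.01,-0.08,0]]]'
cat >> wm.py <<'E'
x0=np.median(C[:,0]) if len(C)>50 else 507
for y in range(290,420,6):
    k=P[near&(Z>28)&(Z<75)&(P[...,1]>=y)&(P[...,1]<y+6)]
    if len(k)>5: print(y,len(k),"x",np.percentile(k[:,0],[2,98]).round(1),"z95",np.percentile(k[:,2],95).round(1))
E
python3 wm.py
```

```text
t: 32.0
eef_pos: [505.4, 407.5, 207.1]
tcp_rot: [-3.14, 0.001, 1.48]
ft_force: [-0.5, -0.2, 0.5]
opening: 0.624
[505.4 407.5 207.1] [-3.14e+00  1.00e-03  1.48e+00] 0.624
cap 510 [504.  383.9  41.2]
all 2402 ((508.40496826171875, 344.4380798339844), (44.32393264770508, 104.49504089355469), 6.326601028442383) [36.5 46.4 48. ]
tray floor z 3.1 4040
caprect ((503.59881591796875, 384.1392517089844), (38.252506256103516, 24.265661239624023), 6.935519218444824) [34.  42.5 45.5]
z>40 ((508.47747802734375, 343.78424072265625), (44.32393264770508, 103.1793441772461), 6.326601028442383)
290 62 x [493.3 531.5] z95 47.5
296 132 x [492.9 534.8] z95 48.0
302 136 x [492.2 533.8] z95 48.0
308 138 x [491.9 533.3] z95 48.2
314 141 x [491.  533.3] z95 48.2
320 143 x [490.3 532.4] z95 48.0
326 146 x [489.8 531.4] z95 48.3
332 145 x [488.8 530.6] z95 48.0
338 146 x [488.2 529.8] z95 48.1
344 146 x [487.6 529. ] z95 48.1
350 157 x [486.7 529.2] z95 48.0
356 192 x [487.2 528.3] z95 47.7
362 158 x [491.5 526.6] z95 43.5
368 82 x [487.  519.6] z95 44.6
374 140 x [486.2 524.1] z95 45.7
380 138 x [485.9 523.3] z95 45.8
386 144 x [485.  522.7] z95 45.4
392 136 x [487.6 521.5] z95 44.1
```

The bottle lies flat in the tray: centre (508,344), axis at 96°, cap centre (504,384), consistent in three measures. I'll grip the full cap width at full depth this time.

```bash

python3 -m pendant '[[[0.75,-0.01,0.0007,0.03,-0.1],[0.75,-0.0233,0.0007,0.07,-0.2],[0.75,-0.0233,0.0007,0.115,-0.2],[0.75,-0.0233,0.0007,0.16,-0.2],[0.75,-0.0233,0.0007,0.2,-0.2],[0.75,-0.0233,0.0007,0.223,-0.2],[0.75,-0.0233,0.0007,0.231,-0.2],[0.75,-0.0233,0.0007,0.231,-0.2]]]'
python3 -m pendant '[[[0,0,0,0,0],[0,0,0,0,0],[0,0,0,0,0],[0,0,0,0,0],[0,0,0,0,0],[0,0,0,0,0],[0,0,0,0,0],[0,0,0,0,0]]]'
python3 -m pendant '[[[0,0,0,-0.003,0],[0,0,0,-0.008,0],[0,0,0,-0.014,0],[0,0,0,-0.02,0],[0,0,0,-0.026,0],[0,0,0,-0.03,0],[0,0,0,-0.03,0],[0,0,0,-0.03,0]]]'
python3 look.py
```

```text
t: 32.85
eef_pos: [504.0, 384.3, -23.6]
tcp_rot: [-3.14, 0.0, 1.68]
ft_force: [0.0, -0.2, -0.1]
opening: 0.749
t: 33.65
eef_pos: [504.3, 384.6, -22.6]
tcp_rot: [3.141, -0.0, 1.68]
ft_force: [-1.2, 0.7, 5.2]
opening: 0.417
t: 34.45
eef_pos: [504.1, 384.4, 7.1]
tcp_rot: [3.142, -0.0, 1.68]
ft_force: [-0.2, 0.3, -2.6]
opening: 0.414
[504.1 384.4   7.1] [ 3.142 -0.     1.68 ] [-0.2  0.3 -2.6] 0.414
34 7 y [302.3 324.3 349.7] x [484.1 487.9]
50 5 y [297.4 321.4 340.8] x [483.7 488.5]
58 9 y [298.1 329.2 394.5] x [475.4 513.9]
```

Firm grip: opening 0.415, load 2.6 N. Lifting higher, then checking how it hangs.

```bash

python3 -m pendant '[[[0,0,0,-0.008,0],[0,0,0,-0.02,0],[0,0,0,-0.034,0],[0,0,0,-0.05,0],[0,0,0,-0.07,0],[0,0,0,-0.09,0],[0,0,0,-0.105,0],[0,0,0,-0.11,0]]]'
cat > tilt.py <<'E'
from h import *; from cell import env
s=env.state(); print(s["eef_pos"].round(1),s["ft_force"].round(1),s["moment"].round(2),round(s["opening"],3))
c=env.read_camera("side"); P=rng_points(c); h=cv2.cvtColor(c["image"],cv2.COLOR_BGR2HSV)
cv2.imwrite("pics/t_%d.png"%(s["t"]*100),c["image"])
R=Ro.from_euler("xyz",s["tcp_rot"]).as_matrix(); ax=R[:,0]
D=P-(s["eef_pos"]+[0,0,48]); a=D@ax; z=D[...,2]; l=D@R[:,1]
w=(abs(l)<30)&(abs(a)<125)&(abs(z)<130)&(P[...,2]>8)&(h[...,1]<60)&(h[...,2]>105)
q=np.c_[a[w],z[w],l[w]]; print("white pts",len(q),"a",np.percentile(q[:,0],[2,50,98]).round(),"z",np.percentile(q[:,1],[2,50,98]).round(),"l",np.percentile(q[:,2],[2,98]).round())
for zz in range(-120,60,12):
    k=q[(q[:,1]>=zz)&(q[:,1]<zz+12)]
    if len(k)>4: print(zz,len(k),"along",np.percentile(k[:,0],[3,50,97]).round(1))
E
python3 tilt.py
```

```text
t: 35.3
eef_pos: [504.9, 384.8, 120.0]
tcp_rot: [3.138, -0.002, 1.68]
ft_force: [0.3, 0.2, -4.0]
opening: 0.416
[504.9 384.8 120. ] [ 0.3  0.2 -4. ] [ 0.1   0.06 -0.06] 0.416
white pts 203 a [-97. -63.   8.] z [-16.  18.  81.] l [-26.  16.]
-24 11 along [-94.1 -54.  -28.7]
-12 14 along [-94.2 -72.3 -12.8]
0 17 along [-94.5 -68.6 -13.1]
12 151 along [-97.  -66.4   3.4]
```

It stays horizontal in the firm grip. I'll use vertical jerks to ratchet the heel down.

```bash

python3 -m pendant '[[[0,0,0,-0.045,0],[0,0,0,0,0],[0,0,0,-0.045,0],[0,0,0,0,0],[0,0,0,-0.045,0],[0,0,0,0,0],[0,0,0,-0.045,0],[0,0,0,-0.02,0]]]'
python3 tilt.py
```

```text
t: 36.15
eef_pos: [506.7, 386.0, 141.4]
tcp_rot: [3.135, -0.003, 1.68]
ft_force: [1.7, 0.4, 1.5]
opening: 0.003
[506.7 386.  141.4] [1.7 0.4 1.5] [-0.02 -0.01 -0.02] 0.003
white pts 26 a [-40. -16.  13.] z [-19.  57.  69.] l [-27.  24.]
```

Dropped again, so the grip only tolerates gentle motion. I'll locate the bottle by listing every blue cap in the side view.

```bash

python3 -m pendant '[[[0.75,-0.01,0,-0.03,0],[0.75,-0.02,0,-0.065,0],[0.75,-0.02,0,-0.075,0],[0.75,-0.02,0,-0.075,0],[0.75,-0.02,0,-0.075,0],[0.75,-0.02,0,-0.075,0],[0.75,-0.02,0,-0.075,0],[0.75,-0.02,0,-0.075,0]]]'
python3 wm.py
python3 - <<'E'
from h import *; from cell import env
c=env.read_camera("side"); P=rng_points(c); im=c["image"]
for k in blobs(blue(im),25):
    m=np.zeros(im.shape[:2],np.uint8); cv2.drawContours(m,[k],-1,1,-1); q=P[m>0]; print(np.mean(k.reshape(-1,2),0).round(),np.median(q,0).round())
cv2.imwrite("pics/s9.png",cv2.resize(im[80:220,170:330],None,fx=4,fy=4,interpolation=cv2.INTER_CUBIC))
E
```

```text
t: 37.0
eef_pos: [506.1, 364.5, 211.2]
tcp_rot: [-3.14, 0.0, 1.68]
ft_force: [-0.1, 0.6, 0.4]
opening: 0.619
[506.1 364.5 211.2] [-3.14  0.    1.68] 0.619
cap 432 [456.  297.1  41.2]
all 2505 ((471.3468933105469, 333.51446533203125), (104.5101547241211, 44.30319595336914), 69.53462219238281) [37.9 46.4 48.1]
tray floor z 3.0 4565
caprect ((455.3544921875, 292.3894958496094), (31.535200119018555, 39.04607391357422), 71.71781921386719) [32.6 42.6 45.4]
z>40 ((471.4082336425781, 333.68890380859375), (104.07273864746094, 44.292503356933594), 69.42310333251953)
290 123 x [437.8 476.5] z95 45.4
296 140 x [438.7 478.3] z95 45.5
302 127 x [440.9 475.5] z95 44.9
308 132 x [443.1 483.9] z95 45.9
314 105 x [450.9 487.5] z95 47.9
320 131 x [449.7 489.5] z95 48.1
326 164 x [447.5 491.6] z95 48.1
332 174 x [449.9 494.6] z95 48.2
338 171 x [451.3 496.6] z95 48.3
344 174 x [453.9 498.7] z95 48.4
350 178 x [456.1 501. ] z95 48.3
356 175 x [458.6 503. ] z95 48.0
362 180 x [460.7 505.3] z95 48.4
368 188 x [462.6 507.7] z95 48.1
374 175 x [465.8 506.7] z95 48.0
380 119 x [467.8 493.7] z95 47.8
386 31 x [469.3 479.2] z95 46.9
[315. 274.] [ 635. -328.  137.]
[312. 246.] [ 659. -238.  136.]
[280. 233.] [ 593. -173.  137.]
[229. 185.] [505.  98. 108.]
```

The bottle is still flat in the tray, at (471,334), cap toward (-0.35,-0.94). I'll grip it by the body flats, recentre and turn it. After that comes the gentle cap-end pick, which worked before.

```bash

python3 -m pendant '[[[0.58,-0.006,-0.01,0,0.14],[0.58,-0.014,-0.024,0.03,0.28],[0.58,-0.0225,-0.0356,0.07,0.42],[0.58,-0.0225,-0.0356,0.11,0.468],[0.58,-0.0225,-0.0356,0.15,0.468],[0.58,-0.0225,-0.0356,0.15,0.468],[0.58,-0.0225,-0.0356,0.15,0.468],[0.58,-0.0225,-0.0356,0.15,0.468]]]'
python3 - <<'E'
from h import *; from cell import env
s=env.state(); print(s["eef_pos"],s["tcp_rot"]); go(s,473.2,338.3,-22,1.212)
E
```

```text
t: 37.9
eef_pos: [474.4, 338.9, 64.0]
tcp_rot: [3.14, -0.002, 1.212]
ft_force: [-0.2, -0.0, 0.2]
opening: 0.58
[474.40016563 338.89239206  64.03296176] [ 3.13978520e+00 -2.19813563e-03  1.21201601e+00]
go (473.2, 338.3, -22, 1.212) -> [-0.0012 -0.0011  0.086 ] turn 0.0 q6 now 0.87
```

```bash

python3 -m pendant '[[[0.58,-0.001,-0.001,0.03,0],[0.58,-0.001,-0.001,0.065,0],[0.58,-0.001,-0.001,0.086,0],[0.58,-0.001,-0.001,0.086,0],[0,-0.001,-0.001,0.086,0],[0,-0.001,-0.001,0.086,0],[0,-0.001,-0.001,0.086,0],[0,-0.001,-0.001,0.086,0]]]'
python3 -m pendant '[[[0,0,0,0,0],[0,0,0,0,0],[0,0,0,-0.004,0],[0,0,0,-0.01,0],[0,0,0,-0.018,0],[0,0,0,-0.026,0],[0,0,0,-0.033,0],[0,0,0,-0.036,0]]]'
python3 - <<'E'
from h import *; from cell import env
s=env.state(); print(s["eef_pos"],s["tcp_rot"],s["ft_force"]); go(s,520,339,14,0.012)
E
```

```text
t: 38.7
eef_pos: [473.0, 338.4, -22.0]
tcp_rot: [3.14, -0.003, 1.212]
ft_force: [-1.4, 1.4, 7.9]
opening: 0.462
t: 39.5
eef_pos: [472.4, 337.8, 13.0]
tcp_rot: [3.141, -0.001, 1.212]
ft_force: [0.1, 0.4, -3.3]
opening: 0.463
[472.39687341 337.77083394  13.04922053] [ 3.14093296e+00 -7.80694935e-04  1.21176277e+00] [ 0.14203914  0.43723754 -3.31946205]
go (520, 339, 14, 0.012) -> [ 0.0179  0.0441 -0.0009] turn 1.2 q6 now 0.87
```

```bash

python3 -m pendant '[[[0,0.002,0.004,-0.003,0.08],[0,0.004,0.01,-0.003,0.22],[0,0.007,0.018,-0.003,0.37],[0,0.010,0.026,-0.003,0.52],[0,0.013,0.033,-0.003,0.67],[0,0.016,0.04,-0.003,0.82],[0,0.0179,0.0441,-0.003,0.97],[0,0.0179,0.0441,-0.003,1.1]]]'
python3 -m pendant '[[[0,0,0,0.002,0.06],[0,0,0,0.008,0.1],[0,0,0,0.018,0.1],[0,0,0,0.028,0.1],[0,0,0,0.034,0.1],[0,0,0,0.037,0.1],[0.3,0,0,0.0375,0.1],[0.58,0,0,0.0375,0.1]]]'
python3 - <<'E'
from h import *; from cell import env
s=env.state(); print(s["eef_pos"],s["tcp_rot"],s["ft_force"],s["joints"].round(2))
E
```

```text
t: 40.3
eef_pos: [520.2, 338.8, 15.0]
tcp_rot: [-3.142, -0.0, 0.105]
ft_force: [0.8, -0.5, -2.9]
opening: 0.46
t: 41.1
eef_pos: [519.8, 339.1, -22.1]
tcp_rot: [-3.141, -0.0, 0.012]
ft_force: [0.2, -0.3, 0.6]
opening: 0.504
[519.82002229 339.05604526 -22.11037338] [-3.14129610e+00 -4.75559718e-04  1.23519224e-02] [ 0.23601634 -0.32084183  0.55463102] [0.47 0.74 1.73 0.   0.67 2.03]
```

```bash

python3 -m pendant '[[[0.58,-0.002,0,0,0],[0.58,-0.02,0,0,0],[0.58,-0.04,0,0,0],[0.58,-0.057,0,0,0],[0.58,-0.0575,0,0,0],[0,-0.0575,0,0,0],[0,-0.0575,0,0,0],[0,-0.0575,0,0,0]]]'
python3 -m pendant '[[[0,0,0,0,0],[0,0,0,-0.002,0],[0,0,0,-0.007,0],[0,0,0,-0.014,0],[0,0,0,-0.022,0],[0,0,0,-0.03,0],[0,0,0,-0.038,0],[0,0,0,-0.046,0]]]'
python3 -m pendant '[[[0,0,0,-0.008,0],[0,0,0,-0.017,0],[0,0,0,-0.026,0],[0,0,0,-0.035,0],[0,0,0,-0.044,0],[0,0,0,-0.053,0],[0,0,0,-0.06,0],[0,0,0,-0.063,0]]]'
python3 tilt.py
```

```text
t: 41.9
eef_pos: [463.1, 338.3, -22.5]
tcp_rot: [-3.141, -0.001, 0.011]
ft_force: [1.1, 0.1, 0.0]
opening: 0.414
t: 42.7
eef_pos: [462.2, 338.3, 24.5]
tcp_rot: [-3.141, -0.0, 0.012]
ft_force: [0.4, -0.1, -2.9]
opening: 0.414
t: 43.5
eef_pos: [462.4, 338.4, 87.4]
tcp_rot: [-3.141, -0.001, 0.012]
ft_force: [-0.2, 0.6, -3.4]
opening: 0.414
[462.4 338.4  87.4] [-0.2  0.6 -3.4] [-0.06  0.34 -0.01] 0.414
white pts 175 a [-36.  64. 114.] z [-114.   16.   70.] l [-26.  28.]
-120 20 along [-34.8  40.2 115.3]
-24 5 along [23.3 31.3 31.8]
-12 7 along [ 25.5  30.5 100.7]
0 18 along [22.8 29.8 98.7]
12 117 along [36.1 69.5 97.8]
```

It's still held horizontal, with too much cap overlap. I'll set it back down and regrip 4 mm further out for a freer pivot.

```bash

python3 -m pendant '[[[0,0,0,0.015,0],[0,0,0,0.035,0],[0,0,0,0.055,0],[0,0,0,0.075,0],[0,0,0,0.092,0],[0,0,0,0.103,0],[0,0,0,0.1085,0],[0.5,0,0,0.109,0]]]'
python3 -m pendant '[[[0.5,0,0,0,0],[0.5,-0.002,0,0,0],[0.5,-0.004,0,0,0],[0,-0.004,0,0,0],[0,-0.004,0,0,0],[0,-0.004,0,0,0],[0,-0.004,0,-0.001,0],[0,-0.004,0,-0.004,0]]]'
python3 -m pendant '[[[0,0,0,-0.006,0],[0,0,0,-0.014,0],[0,0,0,-0.024,0],[0,0,0,-0.034,0],[0,0,0,-0.044,0],[0,0,0,-0.054,0],[0,0,0,-0.062,0],[0,0,0,-0.064,0]]]'
python3 tilt.py
```

```text
t: 44.35
eef_pos: [462.5, 338.4, -22.5]
tcp_rot: [-3.141, -0.0, 0.012]
ft_force: [-0.7, 1.0, -0.1]
opening: 0.455
t: 45.15
eef_pos: [458.2, 338.2, -18.6]
tcp_rot: [3.141, 0.0, 0.012]
ft_force: [1.0, -0.2, -1.9]
opening: 0.409
t: 45.95
eef_pos: [458.5, 338.4, 46.7]
tcp_rot: [-3.141, -0.001, 0.012]
ft_force: [-0.6, -0.2, -3.1]
opening: 0.405
[458.5 338.4  46.7] [-0.6 -0.2 -3.1] [-0.06  0.31 -0.  ] 0.405
white pts 101 a [-31.  41. 118.] z [-75. -26. -10.] l [-24.  26.]
-84 9 along [-30.9 -28.3 120.7]
-72 12 along [-30.4 102.7 118.2]
-48 13 along [14.9 67.6 77.9]
-36 19 along [22.  29.3 65.2]
-24 40 along [26.6 40.8 54.2]
-12 5 along [-7.2 35.7 44. ]
```

It's swinging: tilt is about 45° now. A few mild upward steps should bring it further down.

```bash

python3 -m pendant '[[[0,0,0,-0.016,0],[0,0,0,-0.016,0],[0,0,0,-0.032,0],[0,0,0,-0.032,0],[0,0,0,-0.048,0],[0,0,0,-0.048,0],[0,0,0,-0.064,0],[0,0,0,-0.064,0]]]'
python3 tilt.py
```

```text
t: 46.8
eef_pos: [458.8, 338.6, 109.8]
tcp_rot: [-3.141, -0.002, 0.012]
ft_force: [-0.3, -0.2, -2.9]
opening: 0.401
[458.8 338.6 109.8] [-0.3 -0.2 -2.9] [-0.03  0.2   0.01] 0.401
white pts 83 a [-37.  32.  75.] z [-63. -23.  74.] l [-22.  27.]
-48 12 along [12.7 15.9 68.1]
-36 20 along [14.8 26.7 56.6]
-24 37 along [25.1 40.2 49.3]
```

```bash

python3 -m pendant '[[[0,0,0,-0.022,0],[0,0,0,-0.022,0],[0,0,0,-0.01,0],[0,0,0,-0.032,0],[0,0,0,-0.032,0],[0,0,0,-0.02,0],[0,0,0,-0.042,0],[0,0,0,-0.042,0]]]'
python3 tilt.py
python3 - <<'E'
from h import *; from cell import env
s=env.state()
import glob,os
f=max(glob.glob("pics/t_*.png"),key=os.path.getmtime); im=cv2.imread(f); cv2.imwrite("pics/t_view.png",cv2.resize(im[70:230,160:330],None,fx=3.5,fy=3.5,interpolation=cv2.INTER_CUBIC))
E
```

```text
t: 47.65
eef_pos: [458.6, 338.5, 151.1]
tcp_rot: [-3.141, -0.001, 0.012]
ft_force: [-0.8, -0.7, 0.1]
opening: 0.003
[458.6 338.5 151.1] [-0.8 -0.7  0.1] [-0.02  0.22  0.04] 0.003
white pts 83 a [-37.  -3.  28.] z [-129. -122.   71.] l [-21.  26.]
-120 17 along [-10.9   0.4  19. ]
```

View pics/t_view.png

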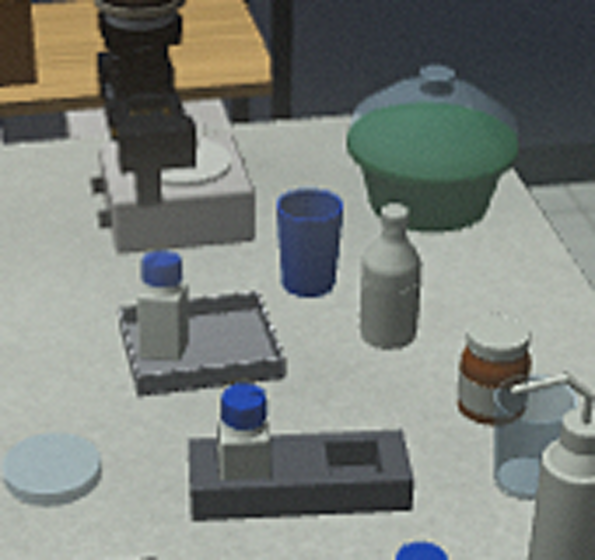

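The dropped bottle landed upright in the tray's -x side (crop pixel (162,300)), which is where it should be. I'll confirm that numerically while moving on to the tight bottle.

```bash

python3 -m pendant '[[[0.5,0.005,0.02,-0.01,0],[0.8,0.013,0.06,-0.01,0.05],[0.8,0.022,0.105,-0.01,0.126],[0.8,0.032,0.15,-0.01,0.126],[0.8,0.04,0.19,-0.01,0.126],[0.8,0.047,0.222,-0.01,0.126],[0.8,0.0491,0.231,-0.01,0.126],[0.8,0.0491,0.231,-0.01,0.126]]]'
python3 - <<'E'
from h import *; from cell import env
s=env.state(); c=env.read_camera("wrist"); P=wpoints(c,s); Z=P[...,2]; b=blue(c["image"])
print(s["eef_pos"],s["tcp_rot"])
for k in blobs(b,200):
    m=np.zeros(b.shape,np.uint8); cv2.drawContours(m,[k],-1,1,-1); q=P[m>0]; zt=np.percentile(q[:,2],85); t=q[abs(q[:,2]-zt)<4]; print("cap",t.mean(0).round(1),np.ptp(t[:,:2],0).round(),len(t))
q=P[(abs(P[...,0]-510)<32)&(abs(P[...,1]-108)<32)&(Z>72)&(Z<79)]; print("shoulder",len(q),cv2.minAreaRect(q[:,:2].astype(np.float32)) if len(q)>5 else "")
go(s,510.5,108,20,-0.114)
c=env.read_camera("top"); np.savez("top9.npz",**c); P=rng_points(c); b=blue(c["image"])
for k in blobs(b,40):
    m=np.zeros(b.shape,np.uint8); cv2.drawContours(m,[k],-1,1,-1); q=P[m>0]; zt=np.percentile(q[:,2],85); t=q[abs(q[:,2]-zt)<5]; print("top cap",t.mean(0).round(1),len(t))
E
```

```text
t: 48.5
eef_pos: [509.9, 107.0, 160.4]
tcp_rot: [3.142, 0.001, -0.116]
ft_force: [0.2, 0.3, -0.0]
opening: 0.623
[509.94652411 107.01275438 160.35832291] [ 3.14157500e+00  1.03365386e-03 -1.16359765e-01]
cap [511.1 107.8 110.2] [38. 38.] 1457
shoulder 453 ((511.03204345703125, 107.51551818847656), (43.923397064208984, 41.83850860595703), 85.40533447265625)
go (510.5, 108, 20, -0.114) -> [ 0.0006 -0.001   0.1404] turn -0.002 q6 now 1.77
top cap [466.9 334.7 108.4] 137
top cap [ 596.1 -159.9  141.9] 122
top cap [ 640.  -317.5  141.5] 130
top cap [ 664.1 -226.5  141.5] 119
top cap [644.4 449.9  93. ] 75
```

The loose bottle stands at (467,335) with its cap top at 108, so it's upright on the tray floor. Now I'll grip the tight bottle by its upper body flats.

```bash

python3 -m pendant '[[[0.8,0.001,-0.001,0.035,-0.01],[0.8,0.001,-0.001,0.075,-0.01],[0.8,0.001,-0.001,0.115,-0.01],[0.8,0.001,-0.001,0.14,-0.01],[0.8,0.001,-0.001,0.14,-0.01],[0,0.001,-0.001,0.14,-0.01],[0,0.001,-0.001,0.14,-0.01],[0,0.001,-0.001,0.14,-0.01]]]'
python3 -m pendant '[[[0,0,0,0,0],[0,0,0,0,0],[0,0,0,0,0],[0,0,0,-0.004,0],[0,0,0,-0.012,0],[0,0,0,-0.022,0],[0,0,0,-0.034,0],[0,0,0,-0.046,0]]]'
python3 - <<'E'
from h import *; from cell import env
s=env.state(); print(s["eef_pos"],s["tcp_rot"],s["ft_force"],s["opening"]); go(s,500,-100,130,0.266)
E
```

```text
t: 49.4
eef_pos: [511.8, 109.1, 22.9]
tcp_rot: [-3.141, -0.002, -0.104]
ft_force: [-1.2, 0.2, 0.1]
opening: 0.606
t: 50.2
eef_pos: [511.1, 108.7, 68.8]
tcp_rot: [-3.141, -0.0, -0.104]
ft_force: [-0.2, 0.2, -2.5]
opening: 0.465
[511.10147289 108.71135287  68.75942713] [-3.14146890e+00 -1.77904460e-04 -1.04243151e-01] [-0.19557632  0.15555196 -2.53979968] 0.4653771811087718
go (500, -100, 130, 0.266) -> [ 0.0107  0.2087 -0.0613] turn -0.37 q6 now 1.76
```

```bash

python3 -m pendant '[[[0,0,0.008,-0.01,-0.03],[0,0.001,0.025,-0.025,-0.08],[0,0.003,0.055,-0.042,-0.14],[0,0.005,0.09,-0.055,-0.2],[0,0.007,0.125,-0.061,-0.26],[0,0.009,0.16,-0.061,-0.32],[0,0.01,0.19,-0.061,-0.36],[0,0.0107,0.2087,-0.061,-0.37]]]'
python3 - <<'E'
from h import *; from cell import env
from scipy.optimize import least_squares
s=env.state(); c=env.read_camera("wrist"); P=wpoints(c,s); Z=P[...,2]; b=blue(c["image"]); print(s["eef_pos"],s["tcp_rot"],s["opening"])
cv2.imwrite("pics/w10.png",c["image"]); np.savez("w10.npz",pos=s["eef_pos"],rot=s["tcp_rot"],**c)
w=[]
for k in blobs(b,150):
    m=np.zeros(b.shape,np.uint8); cv2.drawContours(m,[k],-1,1,-1); q=P[m>0]; zt=np.percentile(q[:,2],85); t=q[abs(q[:,2]-zt)<4]; print("cap",t.mean(0).round(1),np.ptp(t[:,:2],0).round(),len(t), cv2.boundingRect(k))
    if abs(zt-140)<8 and t.mean(0)[1]<-130: w.append(t.mean(0)[:2])
m=(Z>74)&(Z<80)&(P[...,0]<560)&(P[...,1]<-150)
for n,(x,y) in dict(load=(480.7,-275.8),l1=(504.8,-183.9),nx=(548,-343)).items():
    q=P[m&(np.hypot(P[...,0]-x,P[...,1]-y)<48)]
    if len(q)>20: print(n,len(q),cv2.minAreaRect(q[:,:2].astype(np.float32)))
if len(w)==3:
    w=sorted(w,key=lambda p:p[1])
    f=lambda v: np.r_[[np.array(v[:2])+95*np.array([np.cos(v[2]+a),np.sin(v[2]+a)])-p for a,p in zip(np.radians([-60,0,60]),w)]].ravel()
    r=least_squares(f,[572,-251,.266]); x,y,a=r.x; print("changer",r.x.round(3),"res",r.fun.round(1),"load",(x-95*np.cos(a)).round(1),(y-95*np.sin(a)).round(1))
go(s,481,-276,130,0.266)
E
```

```text
t: 51.0
eef_pos: [499.8, -101.9, 129.5]
tcp_rot: [3.141, -0.001, 0.266]
ft_force: [0.7, -0.3, -1.8]
opening: 0.466
[ 499.78181169 -101.88243407  129.49516635] [ 3.14110622e+00 -6.34545087e-04  2.66005474e-01] 0.46611153109898645
cap [ 490.5 -103.9  217.7] [23. 36.] 2111 (207, 302, 88, 30)
cap [513.7 -97.7 216.9] [13. 30.] 934 (211, 240, 82, 35)
cap [ 597.5 -160.3  140.1] [38. 37.] 3024 (356, 74, 62, 64)
cap [ 656.5 -211.8  138.5] [27. 18.] 563 (480, 0, 32, 63)
load 694 ((490.4365539550781, -274.24896240234375), (47.509788513183594, 67.3236083984375), 14.300591468811035)
l1 1260 ((505.9202880859375, -185.09921264648438), (66.48883056640625, 65.44244384765625), 45.247413635253906)
nx 399 ((526.8161010742188, -323.40521240234375), (60.460445404052734, 27.70604705810547), 42.443511962890625)
go (481, -276, 130, 0.266) -> [-0.0639  0.1631 -0.0005] turn 0.0 q6 now 0.97
```

The wrist view puts the changer 1.1 mm further in x and 1.2 mm further in -y than the top fit, so the load centre is about (481.8,-277.0). Moving over it.

```bash

python3 -m pendant '[[[0,-0.004,0.01,0,0],[0,-0.012,0.03,0,0],[0,-0.023,0.06,0,0],[0,-0.035,0.09,0,0],[0,-0.047,0.12,0,0],[0,-0.057,0.147,0,0],[0,-0.0625,0.162,0,0],[0,-0.0634,0.1643,0,0]]]'
python3 - <<'E'
from h import *; from cell import env
s=env.state(); c=env.read_camera("wrist"); P=wpoints(c,s); Z=P[...,2]; print(s["eef_pos"],s["tcp_rot"],s["opening"])
np.savez("w11.npz",pos=s["eef_pos"],rot=s["tcp_rot"],**c)
m=(Z>74)&(Z<80)
for n,(x,y) in dict(load=(481.8,-277),l1=(505.9,-185.1),nx=(549.3,-343.9)).items():
    q=P[m&(np.hypot(P[...,0]-x,P[...,1]-y)<50)]
    if len(q)>20: print(n,len(q),cv2.minAreaRect(q[:,:2].astype(np.float32)))
go(s,481.8,-277,75,0.266)
E
```

```text
t: 51.85
eef_pos: [481.9, -276.2, 128.6]
tcp_rot: [3.142, -0.0, 0.264]
ft_force: [0.4, -0.2, -1.8]
opening: 0.465
[ 481.94848032 -276.16404892  128.63461574] [ 3.14152631e+00 -1.73624126e-04  2.64318819e-01] 0.4648354295854949
load 912 ((490.6819152832031, -274.5607604980469), (47.28084182739258, 66.07512664794922), 14.697649955749512)
l1 1789 ((505.5487365722656, -184.89317321777344), (65.69963073730469, 66.90432739257812), 45.11760330200195)
nx 1803 ((546.2962646484375, -351.5940246582031), (82.8187026977539, 65.56493377685547), 75.3079605102539)
go (481.8, -277, 75, 0.266) -> [-0.0004  0.0008  0.0536] turn -0.002 q6 now 0.67
```

The pocket is confirmed at (481.8,-277.0) from the lip edges. Lowering.

```bash

python3 -m pendant '[[[0,0,0.0005,0.01,0],[0,0,0.0005,0.024,0],[0,0,0.0005,0.034,0],[0,0,0.0005,0.042,0],[0,0,0.0005,0.05,0],[0,0,0.0005,0.058,0],[0,0,0.0005,0.066,0],[0,0,0.0005,0.066,0]]]'
python3 -m pendant '[[[0,0,0,0.004,0],[0,0,0,0.008,0],[0,0,0,0.0095,0],[0,0,0,0.0105,0],[0,0,0,0.0105,0],[0,0,0,0.0105,0],[0,0,0,0.0105,0],[0,0,0,0.0105,0]]]'
python3 - <<'E'
from h import *; from cell import env
s=env.state(); print(s["eef_pos"],s["tcp_rot"],s["ft_force"],s["moment"],s["opening"])
E
```

```text
t: 52.7
eef_pos: [481.8, -275.4, 61.4]
tcp_rot: [-3.14, 0.001, 0.266]
ft_force: [-0.2, -0.3, -1.6]
opening: 0.464
t: 53.5
eef_pos: [482.2, -275.7, 52.3]
tcp_rot: [3.141, -0.0, 0.266]
ft_force: [-1.6, -0.7, 3.6]
opening: 0.463
[ 482.24945433 -275.72222296   52.27340164] [ 3.14133399e+00 -2.73307206e-04  2.65789751e-01] [-1.63068694 -0.67265033  3.60959125] [ 0.0711919   0.47033175 -0.01055323] 0.4629676996775271
```

```bash

python3 -m pendant '[[[0.7,0,0,0,0],[0.7,0,0,0,0],[0.7,0,0,0,0],[0.7,0,0,0,0],[0.7,0,0,-0.02,0],[0.7,0,0,-0.055,0],[0.7,0,0,-0.095,0],[0.7,0,0,-0.12,0]]]'
python3 - <<'E'
from h import *; from cell import env
s=env.state(); c=env.read_camera("wrist"); P=wpoints(c,s); Z=P[...,2]; b=blue(c["image"]); print(s["eef_pos"],s["tcp_rot"],s["opening"])
cv2.imwrite("pics/w12.png",c["image"])
for k in blobs(b,150):
    m=np.zeros(b.shape,np.uint8); cv2.drawContours(m,[k],-1,1,-1); q=P[m>0]; zt=np.percentile(q[:,2],85); t=q[abs(q[:,2]-zt)<4]; print("cap",t.mean(0).round(1),np.ptp(t[:,:2],0).round(),len(t))
c=env.read_camera("top"); P=rng_points(c); b=blue(c["image"])
for k in blobs(b,40):
    m=np.zeros(b.shape,np.uint8); cv2.drawContours(m,[k],-1,1,-1); q=P[m>0]; zt=np.percentile(q[:,2],85); t=q[abs(q[:,2]-zt)<5]; print("top cap",t.mean(0).round(1),len(t))
go(s,573.4,-252,168,0.266)
E
```

```text
t: 54.3
eef_pos: [482.6, -275.9, 174.6]
tcp_rot: [3.14, -0.002, 0.266]
ft_force: [-0.5, -0.5, 0.2]
opening: 0.703
[ 482.62123722 -275.89573645  174.56459858] [ 3.13986517e+00 -1.53143906e-03  2.65839599e-01] 0.7034938471152029
cap [ 480.9 -277.   140.1] [39. 38.] 1593
cap [ 636.4 -319.6  140. ] [32. 38.] 2007
cap [ 593.4 -161.7  139.9] [31. 39.] 2033
top cap [467.  335.4 108.1] 129
top cap [ 596.5 -160.2  141.5] 126
top cap [ 640.4 -318.   141.1] 131
top cap [ 664.3 -225.6  141.2] 125
top cap [643.8 451.6  92.6] 76
go (573.4, -252, 168, 0.266) -> [0.0939 0.0008 0.0067] turn -0.0 q6 now 0.67
```

The tight bottle is seated, cap top at z 140.1 and (480.9,-277.0). Now the handle.

```bash

python3 -m pendant '[[[0.7,0.02,0,0,0],[0.7,0.05,0.0005,0,0],[0.7,0.08,0.0008,0,0],[0.7,0.0935,0.0008,0,0],[0.7,0.0939,0.0008,0.005,0],[0.7,0.0939,0.0008,0.025,0],[0.7,0.0939,0.0008,0.048,0],[0.7,0.0939,0.0008,0.056,0]]]'
python3 -m pendant '[[[0,0,0,0,0],[0,0,0,0,0],[0,0,0,0,0],[0,0,0,0,0],[0,0,0,0,0],[0,0,0,0,0],[0,0,0,0,0],[0,0,0,0,0]]]'
python3 - <<'E'
from h import *; from cell import env
s=env.state(); print(s["eef_pos"],s["tcp_rot"],s["ft_force"],s["moment"],s["opening"],s["joints"].round(2))
E
```

```text
t: 55.2
eef_pos: [570.8, -251.5, 113.5]
tcp_rot: [-3.139, 0.003, 0.265]
ft_force: [-0.2, -0.2, -0.4]
opening: 0.696
t: 56.0
eef_pos: [573.1, -251.9, 116.2]
tcp_rot: [3.141, -0.0, 0.266]
ft_force: [-1.0, -1.5, 2.7]
opening: 0.194
[ 573.11015847 -251.93410499  116.17174154] [ 3.14118262e+00 -2.61928653e-04  2.65823532e-01] [-1.04535081 -1.48106699  2.66327288] [-0.28315719  0.12570354 -0.0289095 ] 0.1938642622879081 [-0.52  0.56  1.63 -0.    0.95  0.79]
```

```bash

python3 -m pendant '[[[0,0,0,0,0],[0,0,0,0,-0.04],[0,0,0,0,-0.1],[0,0,0,0,-0.18],[0,0,0,0,-0.27],[0,0,0,0,-0.36],[0,0,0,0,-0.45],[0,0,0,0,-0.54]]]'
python3 -m pendant '[[[0,0,0,0,-0.09],[0,0,0,0,-0.18],[0,0,0,0,-0.27],[0,0,0,0,-0.36],[0,0,0,0,-0.44],[0,0,0,0,-0.49],[0,0,0,0,-0.51],[0,0,0,0,-0.51]]]'
python3 - <<'E'
from h import *; from cell import env
s=env.state(); print(s["eef_pos"],s["tcp_rot"],s["ft_force"],s["moment"],s["opening"],s["joints"].round(2))
c=env.read_camera("top"); P=rng_points(c); b=blue(c["image"])
for k in blobs(b,40):
    m=np.zeros(b.shape,np.uint8); cv2.drawContours(m,[k],-1,1,-1); q=P[m>0]; zt=np.percentile(q[:,2],85); t=q[abs(q[:,2]-zt)<5]; print("top cap",t.mean(0).round(1),len(t))
E
```

```text
t: 56.8
eef_pos: [572.8, -251.4, 116.1]
tcp_rot: [-3.141, -0.0, 0.809]
ft_force: [-1.8, 2.0, 3.9]
opening: 0.196
t: 57.6
eef_pos: [572.1, -251.0, 116.0]
tcp_rot: [-3.139, -0.001, 1.317]
ft_force: [-4.0, 3.4, 4.5]
opening: 0.191
[ 572.11327114 -250.97205959  116.03529334] [-3.13924946e+00 -7.86254953e-04  1.31727185e+00] [-3.98566275  3.40342643  4.46518779] [0.43072482 0.87746215 0.28978935] 0.19147678858262304 [-0.52  0.56  1.63  0.    0.95 -0.27]
top cap [466.7 335.1 108. ] 135
top cap [ 516.3 -170.4  141.9] 47
top cap [ 605.6 -162.2  141.8] 118
top cap [ 666.7 -233.7  141.7] 95
top cap [643.1 453.2  92.6] 77
```

The wheel is at about 54° and the handle has rolled roughly 6° in the pads. I'll turn 0.1 rad more, release and go up.

```bash

python3 -m pendant '[[[0,0,0,0,-0.03],[0,0,0,0,-0.07],[0,0,0,0,-0.1],[0,0,0,0,-0.1],[0,0,0,0,-0.1],[0.3,0,0,0,-0.1],[0.6,0,0,0,-0.1],[0.7,0,0,0,-0.1]]]'
python3 -m pendant '[[[0.7,0,0,0,0],[0.7,0,0,0,0],[0.7,0,0,-0.03,0],[0.7,0,0,-0.07,0],[0.7,0,0,-0.11,0],[0.7,0,0,-0.14,0],[0.7,0,0,-0.14,0],[0.7,0,0,-0.14,0]]]'
cat > fin.py <<'E'
from h import *; from cell import env
s=env.state(); print(s["eef_pos"],s["tcp_rot"],s["ft_force"],s["opening"])
for n in ("wrist","top","side"):
    c=env.read_camera(n); P=wpoints(c,s) if n=="wrist" else rng_points(c); b=blue(c["image"]); cv2.imwrite("pics/fin_%s.png"%n,c["image"])
    for k in blobs(b,40):
        m=np.zeros(b.shape,np.uint8); cv2.drawContours(m,[k],-1,1,-1); q=P[m>0]; zt=np.percentile(q[:,2],85); t=q[abs(q[:,2]-zt)<5]; print(n,"cap",t.mean(0).round(1),len(t))
E
python3 fin.py
```

```text
t: 58.45
eef_pos: [573.1, -251.7, 115.9]
tcp_rot: [3.141, -0.0, 1.416]
ft_force: [0.8, -0.2, 0.4]
opening: 0.391
t: 59.25
eef_pos: [572.9, -251.7, 256.1]
tcp_rot: [3.141, 0.0, 1.416]
ft_force: [-0.7, 0.8, -0.3]
opening: 0.7
[ 572.92134906 -251.71576171  256.0750698 ] [3.14094645e+00 1.43077178e-04 1.41578057e+00] [-0.73684024  0.79951519 -0.27994204] 0.6995223500145688
wrist cap [ 548.7 -343.5  140. ] 797
wrist cap [ 663.5 -226.7  139.8] 1002
wrist cap [ 506.3 -184.6  140. ] 1087
wrist cap [ 596.9 -160.1  140. ] 1163
top cap [467.  335.5 108.3] 117
top cap [ 510.6 -178.3  141.8] 56
top cap [ 596.7 -159.5  141.7] 120
top cap [ 664.8 -226.5  141.6] 120
top cap [643.9 449.2  93.5] 80
side cap [ 544.9 -349.3  138. ] 183
side cap [ 661.  -232.5  138.4] 136
side cap [ 503.3 -189.7  138.6] 123
side cap [ 594.2 -165.3  138.8] 116
```

```bash
python3 -c "
import cv2,numpy as np
a=cv2.imread('pics/fin_top.png'); s=cv2.imread('pics/fin_side.png')
t=cv2.resize(a[100:300,60:470],(800,390)); u=cv2.resize(s[70:290,150:340],(0,0),fx=1,fy=1)
cv2.imwrite('pics/fin.png',np.vstack([t,cv2.copyMakeBorder(cv2.resize(s[120:225,150:400],(480,202)),0,0,0,320,cv2.BORDER_CONSTANT)]))"
```

```text
(no output)
```

View pics/fin.png

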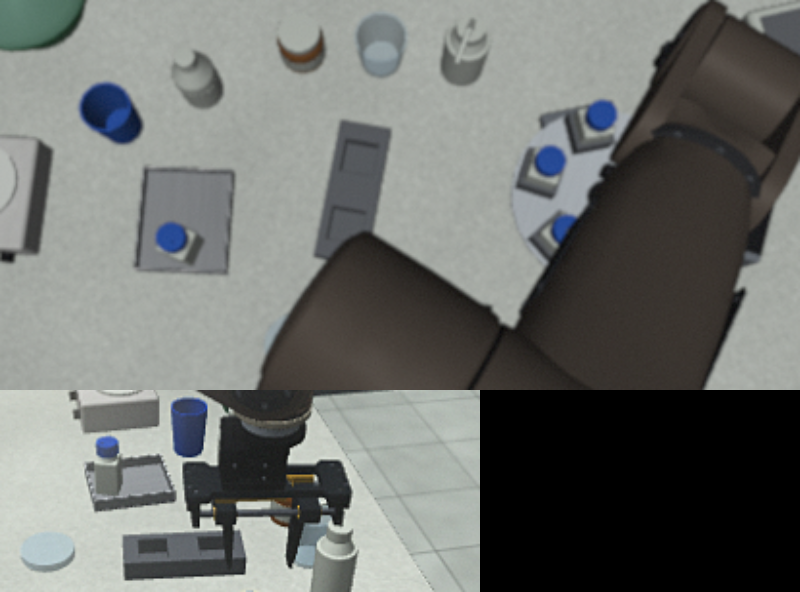

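The last picture shows the loose bottle standing in the tray, cap at (172,237), both rack wells empty, and the bystanders in view in place (the arm hides part of the bench). The arm is clear, so I'm handing in.

```bash
python3 -c "
from cell import env
print(env.state()['t'], env.job_done())"
```

```text
the job is handed in; nothing more can be done
59.4 None
```

I handed the job in at 59.4 s of the 72 s. Both bottles looked correctly placed in my last checks, but I could not check the loose cap's final angle.

**Caps:** The nearer cap was tight: the moment reached +0.28 and -0.36 N m within about 0.15 rad, and I turned it back to its start. The farther cap was loose, at about 0.02 N m, and I turned it on clockwise by about 0.8 rad.

**Loose bottle:** It now stands upright on the tray floor at about (467, 335), cap top at 107–108 mm. It did not get there cleanly. The fingertips sit about 30 mm behind the reported TCP, so my first grip only caught the cap's rim. I dropped or lost the bottle several times, and on the last slip it landed upright in the tray by luck. I don't expect the drops turned the cap back much.

**Tight bottle:** It went fully down at the loading station, with its cap top at 140.1 mm. I then turned the wheel one click anticlockwise. The cap now measures (548.7, -343.5, 140.0), within about 1 mm of the next station. The other wheel bottles also measure where they should after one 60° click.

**Bystanders and arm:** The pen cup, tall bottle, amber jar, beaker and wash bottle look unmoved in the last picture. The arm hid the slide box and part of the petri dish in that top view; the dish looked in place from the side, and I did not measure either. The gripper was clear of everything, about 250 mm up.

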